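Set the plate stop on the extractor carrier and tighten its clamp screw

TASK

Slide the upright plate stop along its slots until its outer face is level with the tip of the pointed index tab, and let go of it. Then take the square-socket key from its holder, stand it squarely on the square-headed clamp screw and let go; take hold of the key again and turn the screw clockwise until it is fully tight. Leave the key standing upright on the screw, the stop still at the index, and everything else on the bench where it is.

Things in the scene. Friction and masses are not known exactly. Their poses are not given: they have to be found in the camera images.
- carrier: The fixed aluminium carrier plate on the bench, 240 mm (its x) by 340 mm (its y, from -140 to +200) and 18 mm thick; origin on the bench, z up. Along its -x edge runs a fixed steel tube block 50 x 240 mm whose top is 46 mm above the bench. All stop, screw and index parts sit on it and share its directions.
- stop: Steel plate stop: slotted foot 80 (x) x 155 (y) x 6 mm on the carrier; at its +y end an upright flange 80 wide (x), 12 thick (y), 52 mm high. Its slots run along y over a round-headed guide pin (x = +20) and the clamp screw (x = -20). Origin on the carrier's top, mid-width; flange's outer face at y = +60 mm. Slides only along carrier y, at about 3 N, stays where left; 80 mm travel, starts near the -y end.
- stop_edge (a point): Point on the stop: the +x end of the flange's outer (+y) face, 6 mm above the carrier. Axes as the carrier's. It must come level with the index tip along the carrier's y.
- stop_grip (a point): Point on the stop: the middle of the flange (mid-thickness, mid-width), 40 mm above the carrier and 12 mm below the flange's top. The flange can be pinched across its 12 mm thickness, i.e. along y; at the start the foot on its -y side is free for at least 30 mm, up to the screw's washer.
- index_tip (a point): Tip of the index tab, a flat dark-steel tab (38 mm long, 6 mm high) with a pointed end, fixed on the white scale strip near the carrier's +x edge, pointing to the carrier's -x, at the flange. Axes as the carrier's. The tip lies 6 mm beyond the end of the flange in x, and at the start 33 to 72 mm from the flange's outer face in +y.
- screw_seat (a point): Clamp screw: centre of the top of its round washer (36 mm diameter), 27 mm above the bench; z up; x and y turn with the screw, square to the flats of its head. The dark steel head is 18.5 mm square, straight for 8 mm above this point, then tapered to a 12 mm square top at 12 mm. The other, round head 40 mm away in carrier +x is the guide pin.
- screw (a joint): Angle of the clamp screw: starts loose at 0 to 0.35, grows clockwise seen from above; fully tight against its stop at 2.2. Turning takes about 0.12 N m and it stays where it is left.
- key: Loose socket key (about 220 g), 98 mm tall, upright in its holder. Origin at the centre of its lower end, z up, x and y square to its flats. Below: steel socket 29 mm square outside, pocket 20.5 mm square, 15 mm deep, fits the screw head in any quarter turn, rim on the washer, about 0.12 rad free play. Then a 16 mm shaft, and a black grip 26 mm square, 62 to 98 mm above the origin, flats as the socket's.
- key_grip (a point): The middle of the key's square black grip, 80 mm above the key's lower end, on its axis; axes as the key's.
- holder: The fixed grey key holder: base 74 mm square, 6 mm thick, with a square pocket 34 mm wide (walls 6 mm thick), its rim 28 mm above the bench. The key stands on the pocket's floor, 6 mm above the bench. Origin on the bench under the centre.
- collar: Bystander: loose steel collar, 34 mm diameter, 12 mm high, lying on the carrier near its +y end. Origin at the centre of its underside.
- bottle: Bystander: white bottle, 60 mm diameter, 130 mm tall. Origin at the centre of its underside.
- jar: Bystander: brown jar, 66 mm diameter, 85 mm tall. Origin at the centre of its underside.
- tipbox: Bystander: closed box of pipette tips, 127 x 87 mm, 65 mm tall. Origin at the centre of its underside.
- driver: Bystander: screwdriver lying on the bench, 180 mm long, not needed.
- rack: Bystander: white rack of capped tubes, 90 x 200 mm, 56 mm tall. Origin at the centre of its underside.
- wellplate: Bystander: white multi-well plate, 85 x 127 mm, 40 mm tall. Origin at the centre of its underside.
There are look-alikes about, which are no part of the job. There is more than one size of the key; the one meant has the size given above.

How it is judged:
On the way, in this order (a step that is already met when the one before it is completed fails the run):
1. the stop's outer face is level with the index tip and the stop is let go, before the key is on the screw (y of stop_edge in the frame of index_tip between -0.003 and 0.003 m and contact force between the fingers and stop below 0.1 N and linear speed of stop below 0.005 m/s), for 0.2 s.
2. the key stands seated on the clamp screw and is let go (horizontal distance between key and screw_seat below 0.004 m and z of key in the frame of screw_seat below 0.004 m and angle between key's own z axis and vertical below 0.1 rad and contact force between the fingers and key below 0.1 N), for 0.2 s.
3. the screw is turned tight with the key on it (horizontal distance between key and screw_seat below 0.004 m and z of key in the frame of screw_seat below 0.004 m and angle between key's own z axis and vertical below 0.1 rad and value of joint screw above 2.08 rad), for 0.1 s.
At the end, for the whole second after the job is handed in: The stop's outer face is within 3 mm of the index tip along the slide, the clamp screw is turned to at least 2.08 rad, and the key stands seated on it (within 4 mm of its axis, rim within 4 mm of the washer, tilted less than 0.1 rad), everything at rest and let go (all of step 1 and all of step 3 and contact force between the fingers and key below 0.1 N and linear speed of key below 0.01 m/s); the robot touches nothing.
It fails at once if a bystander is pushed more than 15 mm from its place (distance of any of collar, bottle, jar, tipbox, driver, rack, wellplate from where it was at the start of the episode above 0.015 m).
It also fails if it takes over 66 s, if anything falls off the work surface, if the arm or the gripper's body presses on something with over 40 N, if the wrist force passes 120 N, or if a joint passes its speed limit or range.

ROBOT

A 6-joint arm with a two-finger parallel gripper is mounted at the origin on the work surface. World frame = base frame: x ahead of the robot, y to its left, z up, the work surface at z = 0. Lengths are in m, angles in rad, forces in N, time in s.
With the tool pointing down it reaches from about 0.3 to 0.875 m from the base axis. Payload 6.4 kg.
Tool frame: the origin (TCP) lies at the very end of the fingers, on their centre line; the grasp point (between the pads) lies 19 mm behind it; z points along the fingers, y is the direction in which the jaws open and shut (so a half turn about z gives the same grasp; the last joint's range is limited). The gripper opens to 88 mm and grips with 3 to 60 N. Pads are 18 mm wide; open, the fingers measure 123 mm over their backs; the gripper's body (75 mm by 187 mm) begins 45 mm behind the grasp point.
Start: joints at [-1.438, 0.181, 1.607, -0, 1.354, -0.206], TCP at [0.191, -0.542, 0.239] pointing down, gripper open.
Joint ranges: [-2.99, 2.99], [-0.89, 2.07], [0.3, 2.58], [-1.14, 4.28], [0, 2.63], [-3.12, 3.12]. Speed limits (rad/s): [2.57, 2.57, 3.01, 3.14, 3.14, 3.14].

INTERFACE

Orientations are given as a unit quaternion [w, x, y, z].
In Python, from plant import get_obs, camera, hand_in, find_in, regions_of gives the robot as it stands.
- The arm moves only by the tool step_arm, never from a script. Its argument "deltas" is a list of rows, each an object with "slide": the shift along the world's x, y, z in m, a list of three; "twist": the turn, a rotation vector about the world's x, y, z in rad, a list of three; "hand": the opening in per cent of the stroke, from 0 (shut) to 100 (fully open). A call has exactly 8 rows; each row is the pose to reach, as a shift and turn from the pose measured when the call began; what a row does not reach only later rows make up. A row lasts 1/10 s, in which the tool goes at most 50 mm and 8.59 degrees, less where a joint would pass 70% of its speed; a pose out of reach is approached as far as the arm can. A call with a gripper value outside its range is refused whole. The fingers move at their own pace and stop on an object; "force" is the grip in N (left out, the last holds). Time passes only in rows, so rows that repeat a pose let the fingers close, or fill a call up. It gives the time, the measured TCP pose, the force and the opening at its end, in the units of the state.
- get_obs(): the state, without advancing time (a new reading comes with each control period).
- camera(name): name is "scene" or "side" or "wrist"; returns a dict with "color" (384x512x3 uint8, red, green, blue), "fx", "fy", "cx", "cy" (pixels), "rvec" (rotation vector, rad) and "tvec" (3), from world to camera coordinates, as OpenCV has them; the wrist camera has in their place "tool_from_camera" (4x4, takes a point from camera to tool coordinates, whose origin is the TCP and whose axes are the flange's). Camera axes: x right, y down, z forward; pixel columns grow to the right and rows downward; lengths in m; the calibration is good to about 2 mm. A picture is of the moment at which its call begins: read the wrist's pose just before it. There is no depth.
- hand_in(): hands the job in, once; it reports no verdict.
Trained networks look in the newest picture that a camera, given by its name, has taken for a name from the list of things; names that differ only in an ending like _2 or _b are one class to them, and where a whole thing is asked for, a point or a joint stands for the part that bears it (a point fixed in the world has none). Each returns a list of dicts, best first, with "score" (0 to 1); they miss things now and then, are a little off and sometimes report something else, mostly with a low value. They report only what shows in the picture. A call takes as long as a camera call. They do not tell look-alikes from the thing itself.
- find_in(camera, thing): "at" ([column, row] in pixels, amid what is visible of it).
- regions_of(camera, thing): "region" (384x512 bool, what is visible of it) and "at" ([column, row] in pixels, amid what is visible of it).
The state is a dict: "time": time; "joints": joint angles; "qvel": joint speeds; "tau": joint torques, N m; "ee_pos": TCP position; "tool_rot": TCP orientation; "ft_force": force on the tool from outside, world axes, zero at the start; "torque": the same for the moment, N m; "gripper_width": finger opening in m.
Only numpy, scipy, OpenCV 4.12 (cv2) and the standard library are available. Lean on these libraries where they do the work, as an engineer would, in place of code of your own. Each camera call takes 0.05 s, during which the arm holds its last target.

## Working session

There is one attempt and no reset: what is moved stays moved. The work goes in short steps, Python scripts to look and compute and a tool call to move; the robot and the scene stay as the last step left them, time stands still between calls to the robot, and variables do not carry over. Pictures are saved under pics/ and viewed, and the job is handed in when it is done.

Besides the shell and the picture viewer there is one more tool, called after ">>>" as name([rows], argument=value, ...), one row to a line, values as JSON. step_arm: Moves the arm, as the interface text tells. Its arguments: {"type":"object","properties":{"deltas":{"type":"array"},"force":{"type":"number"}},"required":["deltas"]}

```bash
mkdir -p pics; ls
python3 - <<'E'
from plant import *
import cv2
o=get_obs();print(o)
for n in ["scene","side","wrist"]:
    c=camera(n);cv2.imwrite(f"pics/{n}0.png",c["color"][:,:,::-1])
    print(n,{k:v for k,v in c.items() if k!="color"})
    for t in ["stop","screw_seat","key","holder","index_tip","carrier"]:
        print(t,[(round(d["score"],2),[round(float(x),1) for x in d["at"]]) for d in find_in(n,t)[:4]])
E
```

```text
pics
{'time': 0.0, 'joints': array([-1.43828956e+00,  1.81539559e-01,  1.60798619e+00,  1.22466392e-05,
        1.35382157e+00, -2.06312430e-01]), 'qvel': array([ 9.11944849e-05, -9.02834076e-05,  4.89273492e-04, -4.01830634e-04,
       -2.32074170e-03, -1.15538571e-03]), 'tau': array([-3.35458444e-04, -4.33866477e+01, -3.41846931e+01,  7.02034263e-02,
        3.86042800e-02, -1.18574653e-04]), 'ee_pos': array([ 0.19105603, -0.54176376,  0.23782153]), 'tool_rot': array([-8.76515849e-04,  9.85684324e-01,  1.68599060e-01,  3.83432681e-05]), 'ft_force': array([-0.83875026, -0.24801059, -0.13368457]), 'torque': array([-0.00150281,  0.03188458,  0.02138887]), 'gripper_width': 0.08805902808864628}
scene {'fx': 444.67601860588485, 'fy': 444.67601860588485, 'cx': 261.44614480165035, 'cy': 186.18647982647738, 'rvec': array([ 1.93840026,  1.31928774, -0.59775643]), 'tvec': array([-0.14284161, -0.26957477,  1.6782721 ])}
stop [(0.81, [292.6, 210.4])]
screw_seat []
key [(0.97, [131.4, 212.7]), (0.78, [188.6, 173.9]), (0.77, [178.7, 203.5]), (0.3, [379.9, 151.2])]
holder [(0.29, [174.7, 203.2])]

[... 412 characters left out ...]
 [320.6, 172.2]), (0.21, [239.2, 204.2])]
holder [(0.53, [300.9, 166.8])]
index_tip []
carrier [(0.7, [256.8, 148.1]), (0.61, [236.0, 231.6]), (0.38, [215.1, 254.9])]
wrist {'fx': 300.9180824827189, 'fy': 300.9180824827189, 'cx': 256.26076680081843, 'cy': 194.29346180577497, 'tool_from_camera': array([[-9.49459400e-04, -9.67058063e-01, -2.54554123e-01,
         6.61720216e-02],
       [ 9.99998049e-01, -4.77226499e-04, -1.91688828e-03,
         6.54488903e-04],
       [ 1.73226229e-03, -2.54555446e-01,  9.67056629e-01,
        -1.45381967e-01],
       [ 0.00000000e+00,  0.00000000e+00,  0.00000000e+00,
         1.00000000e+00]])}
stop []
screw_seat []
key []
holder []
index_tip []
carrier []
```

View pics/scene0.png

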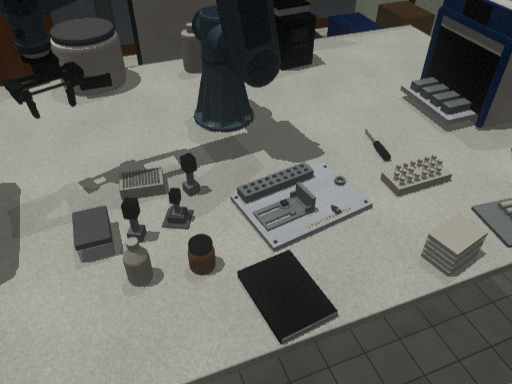

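View pics/side0.png

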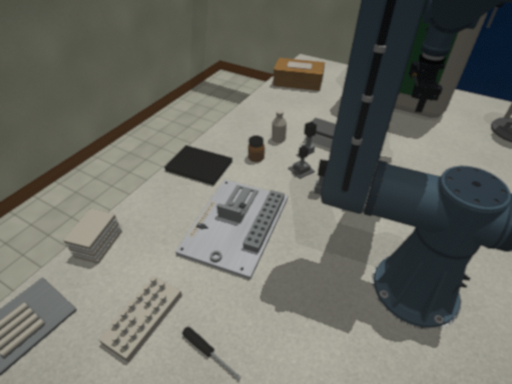

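View pics/wrist0.png

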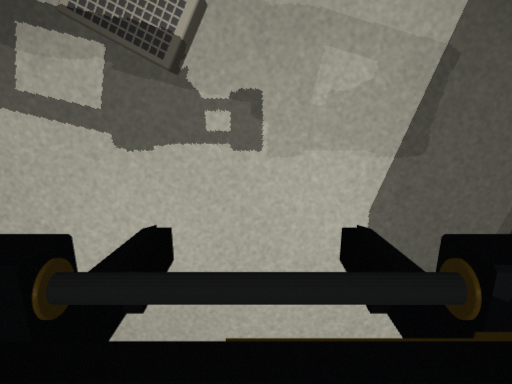

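The scene view shows the carrier around (300,203), with the flange at about (307,193). Three upright keys stand at about (133,218), (177,208) and (190,173). The side view confirms this layout. Next I'll compute rough positions and look at enlarged crops.

```bash
cat > h.py <<'E'
import numpy as np, cv2
from scipy.spatial.transform import Rotation as R
from plant import *
def cam(n):
    o=get_obs(); c=camera(n)
    if n=="wrist":
        q=o["tool_rot"]; T=np.eye(4);T[:3,:3]=R.from_quat([q[1],q[2],q[3],q[0]]).as_matrix();T[:3,3]=o["ee_pos"]
        W=T@c["tool_from_camera"]
    else:
        Rm=cv2.Rodrigues(c["rvec"])[0];W=np.eye(4);W[:3,:3]=Rm.T;W[:3,3]=-Rm.T@c["tvec"]
    c["W"]=W;return c
def ray(c,px):
    d=c["W"][:3,:3]@np.array([(px[0]-c["cx"])/c["fx"],(px[1]-c["cy"])/c["fy"],1]);return c["W"][:3,3],d
def plane(c,px,z):
    p,d=ray(c,px);return p+d*(z-p[2])/d[2]
def proj(c,P):
    p=np.linalg.inv(c["W"])@np.r_[P,1];return np.array([p[0]/p[2]*c["fx"]+c["cx"],p[1]/p[2]*c["fy"]+c["cy"]])
def save(c,name,crop=None,s=1):
    im=c["color"][:,:,::-1]
    if crop: x0,y0,x1,y1=crop;im=im[y0:y1,x0:x1]
    cv2.imwrite("pics/"+name+".png",cv2.resize(im,None,fx=s,fy=s,interpolation=cv2.INTER_CUBIC))
E
python3 - <<'E'
from h import *
c=cam("scene")
save(c,"s_keys",(70,140,230,260),5);save(c,"s_car",(220,150,380,255),5)
for p in [(136,232),(179,215),(192,187)]: print(p,plane(c,p,0.006).round(3))
for p in [(232,197),(275,243),(371,207),(322,165)]: print(p,plane(c,p,0.018).round(3))
s=cam("side");save(s,"d_keys",(250,100,350,200),6)
print(c["W"][:3,3],s["W"][:3,3])
E
```

```text
(136, 232) [ 0.503 -0.412  0.006]
(179, 215) [ 0.48  -0.289  0.006]
(192, 187) [ 0.375 -0.223  0.006]
(232, 197) [ 0.474 -0.129  0.018]
(275, 243) [ 0.685 -0.084  0.018]
(371, 207) [0.657 0.227 0.018]
(322, 165) [0.431 0.189 0.018]
[ 1.40136602 -0.42216881  0.87613828] [0.11177673 0.64672761 0.85634351]
```

View pics/s_keys.png

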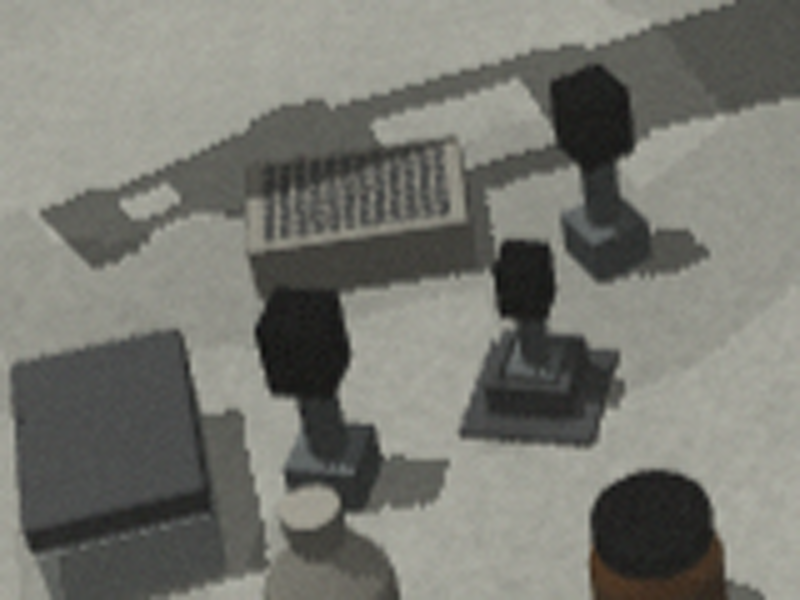

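View pics/s_car.png

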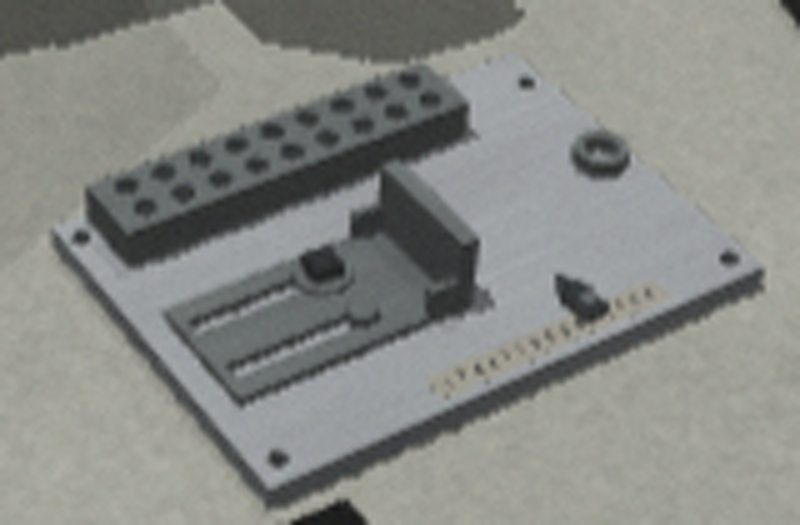

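View pics/d_keys.png

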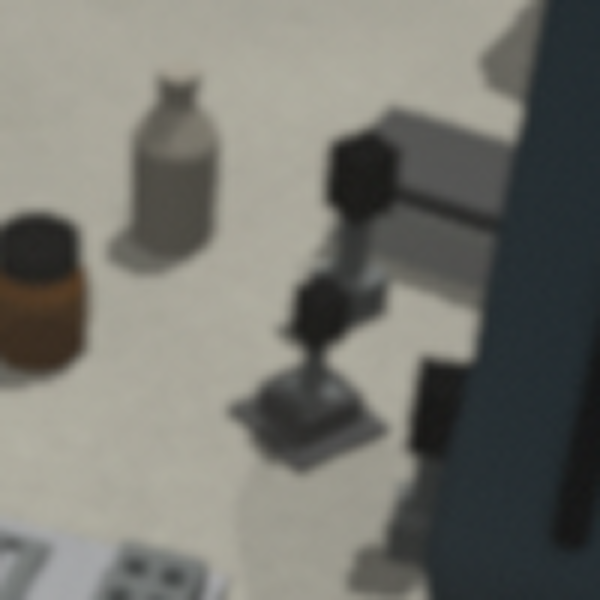

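The target is the key in the grey holder, the smaller middle one at about (0.48,-0.29). The other two stand free on the bench and are bigger. I'll look over it with the wrist camera on the way.

>>> step_arm([
  {"slide":[0.035,0.038,0.015],"twist":[0,0,-0.04],"hand":100},
  {"slide":[0.07,0.076,0.03],"twist":[0,0,-0.08],"hand":100},
  {"slide":[0.105,0.114,0.04],"twist":[0,0,-0.12],"hand":100},
  {"slide":[0.14,0.152,0.05],"twist":[0,0,-0.16],"hand":100},
  {"slide":[0.175,0.19,0.06],"twist":[0,0,-0.2],"hand":100},
  {"slide":[0.21,0.228,0.06],"twist":[0,0,-0.2],"hand":100},
  {"slide":[0.23,0.25,0.06],"twist":[0,0,-0.2],"hand":100},
  {"slide":[0.23,0.25,0.06],"twist":[0,0,-0.2],"hand":100},
])

```text
time: 1.95
ee_pos: [0.4241, -0.2882, 0.2992]
tool_rot: [-0.0, 0.997, 0.073, 0.001]
ft_force: [0.3, -0.0, -0.1]
gripper_width: 0.0879
```

Run:
```python
from h import *
c=cam("wrist");save(c,"w1",s=1.5)
o=get_obs();print(o["time"],o["ee_pos"])
for t in ["key","key_grip","holder"]:
    print(t,[(round(d["score"],2),[round(float(x),1) for x in d["at"]]) for d in find_in("wrist",t)[:4]])
print(proj(c,[.48,-.289,.006]),proj(c,[.48,-.289,.104]))
```

```text
2.0 [ 0.42264704 -0.29019554  0.29900409]
key [(0.88, [372.7, 110.2]), (0.79, [201.5, 196.5]), (0.66, [270.8, 120.1])]
key_grip [(0.87, [203.3, 196.3]), (0.85, [375.2, 109.6]), (0.81, [268.1, 120.3])]
holder [(0.58, [260.8, 113.4])]
[262.86964767 123.47305127] [264.55079074 125.72232837]
```

View pics/w1.png

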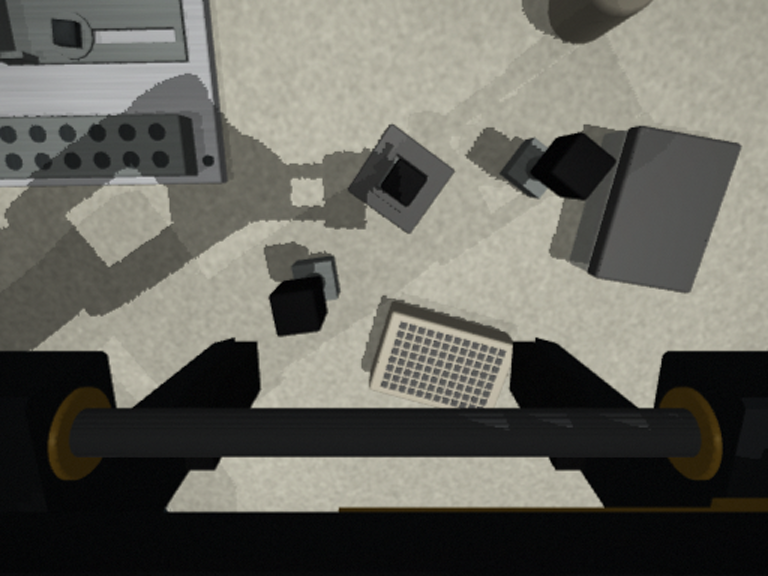

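>>> step_arm([
  {"slide":[0.008,0.048,0.0],"twist":[0,0,0],"hand":100},
  {"slide":[0.016,0.096,0.01],"twist":[0,0,0],"hand":100},
  {"slide":[0.024,0.144,0.02],"twist":[0,0,0],"hand":100},
  {"slide":[0.032,0.192,0.02],"twist":[0,0,0],"hand":100},
  {"slide":[0.04,0.24,0.02],"twist":[0,0,0],"hand":100},
  {"slide":[0.05,0.288,0.02],"twist":[0,0,0],"hand":100},
  {"slide":[0.06,0.32,0.02],"twist":[0,0,0],"hand":100},
  {"slide":[0.06,0.32,0.02],"twist":[0,0,0],"hand":100},
])

```text
time: 2.95
ee_pos: [0.481, 0.0288, 0.3186]
tool_rot: [-0.0, 0.998, 0.07, -0.0]
ft_force: [0.2, -0.4, 0.1]
gripper_width: 0.0883
```

Run:
```python
from h import *
c=cam("wrist");save(c,"w2",s=1.5)
o=get_obs();print(o["time"],o["ee_pos"])
for t in ["stop","screw_seat","index_tip","carrier"]:
    print(t,[(round(d["score"],2),[round(float(x),1) for x in d["at"]]) for d in find_in("wrist",t)[:4]])
```

```text
3.0 [0.48068558 0.02704716 0.31844249]
stop [(0.65, [291.3, 89.8])]
screw_seat [(0.83, [287.0, 107.3]), (0.6, [491.6, 193.2]), (0.18, [201.7, 40.2])]
index_tip [(0.53, [201.4, 40.5])]
carrier [(0.8, [247.1, 100.2]), (0.72, [288.7, 108.0]), (0.69, [199.1, 39.6]), (0.19, [21.5, 53.2])]
```

View pics/w2.png

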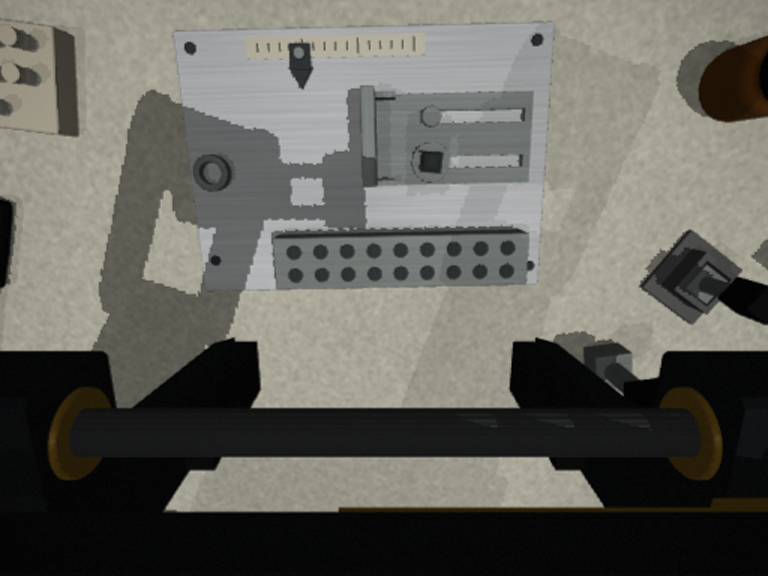

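w1 shows the holder at about (401,180) of the scaled picture, turned roughly 40°, with the key grip centred at (404,182). w2 shows the whole carrier: tab tip at (304,88), flange at (368,135), screw at (431,161), pin at (431,115), collar at (212,172). I'll fit the carrier pose.

Run:
```python
from h import *
c=cam("wrist");save(c,"w3a",(105,5,375,200),2.9);save(c,"w3b",(185,20,305,115),6.5)
C=[((175,31),0.12,0.2),((553,22),.12,-.14),((537,283),-.12,-.14),((204,290),-.12,.2)]
P=np.array([plane(c,np.array(p)/1.5,0.018)[:2] for p,_,_ in C]);Q=np.array([[x,y] for _,x,y in C])
print(P.round(4))
pm,qm=P.mean(0),Q.mean(0)
r,_=R.align_vectors(np.c_[P-pm,np.zeros(4)],np.c_[Q-qm,np.zeros(4)]);M=r.as_matrix()[:2,:2]
t=pm-M@qm;print("yaw",np.arctan2(M[1,0],M[0,0]),"t",t,"resid",(P-(Q@M.T+t)).round(4).tolist())
L=lambda px,z:(M.T@(plane(c,np.array(px)/1.5,z)[:2]-t)).round(4)
print("tip",L((304,88),.024),"screw",L((431,161),.039),"pin",L((431,115),.027))
print("collar",L((212,172),.03),"flangetop outer +x",L((361,87),.07),L((364,186),.07),"inner",L((374,87),.07),L((377,186),.07))
np.save("car.npy",np.r_[t,np.arctan2(M[1,0],M[0,0])])
```

```text
[[ 0.6412  0.2346]
 [ 0.6929 -0.0958]
 [ 0.459  -0.1339]
 [ 0.4061  0.2014]]
yaw 0.15430810541980147 t [0.55441747 0.02194601] resid [[-0.0011, -0.0034], [-0.0016, 0.0022], [0.0017, 0.001], [0.001, 0.0002]]
tip [0.0684 0.0845] screw [ 0.0026 -0.0288] pin [ 0.043  -0.0297]
collar [-0.003   0.1738] flangetop outer +x [0.0605 0.031 ] [-0.0173  0.0311] inner [0.0602 0.0206] [-0.0175  0.02  ]
```

View pics/w3a.png

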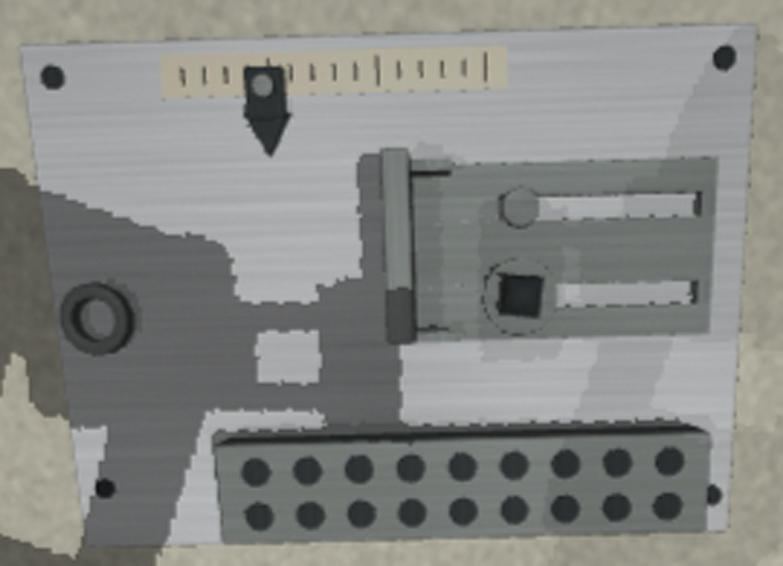

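View pics/w3b.png

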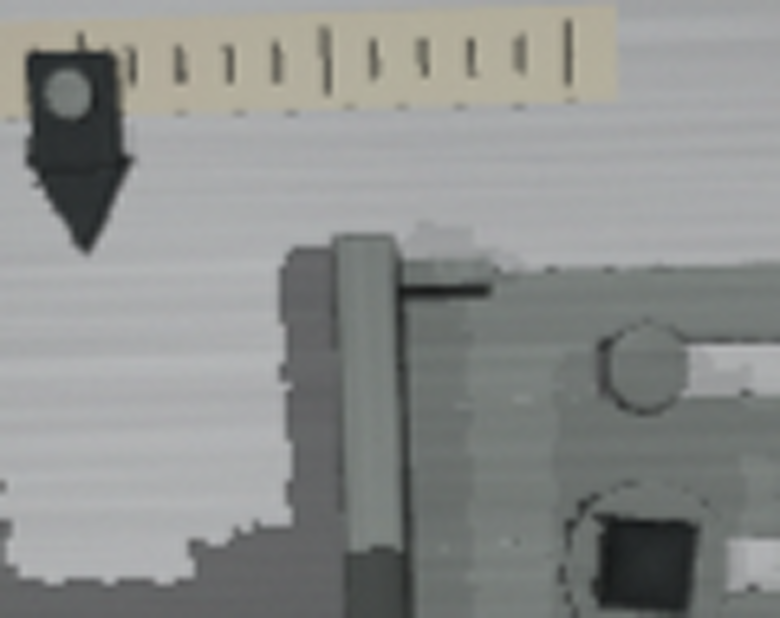

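Carrier yaw is about 0.154 and its origin about (0.554,0.022). The flange outer face is about 53 mm short of the tip, which fits the given 33–72 mm. I'll come down above the flange and check before gripping.

>>> step_arm([
  {"slide":[0.02,0.005,-0.045],"twist":[0,0,0.007],"hand":50},
  {"slide":[0.04,0.01,-0.09],"twist":[0,0,0.014],"hand":50},
  {"slide":[0.06,0.015,-0.13],"twist":[0,0,0.014],"hand":50},
  {"slide":[0.075,0.02,-0.17],"twist":[0,0,0.014],"hand":50},
  {"slide":[0.091,0.0235,-0.2],"twist":[0,0,0.014],"hand":50},
  {"slide":[0.091,0.0235,-0.218],"twist":[0,0,0.014],"hand":50},
  {"slide":[0.091,0.0235,-0.218],"twist":[0,0,0.014],"hand":50},
  {"slide":[0.091,0.0235,-0.218],"twist":[0,0,0.014],"hand":50},
])

```text
time: 4.05
ee_pos: [0.5715, 0.0478, 0.1007]
tool_rot: [0.0, 0.997, 0.074, -0.001]
ft_force: [0.6, 0.4, 0.7]
gripper_width: 0.0442
```

Run:
```python
from h import *
c=cam("wrist");save(c,"w4",s=1.5)
s=cam("scene");save(s,"s4",(220,130,380,255),5)
o=get_obs();print(o["time"],o["ee_pos"],o["tool_rot"],o["gripper_width"])
```

```text
4.15 [0.57245217 0.0480145  0.10222156] [4.90040144e-04 9.97247205e-01 7.41414406e-02 9.05020705e-04] 0.04373203441124904
```

View pics/w4.png

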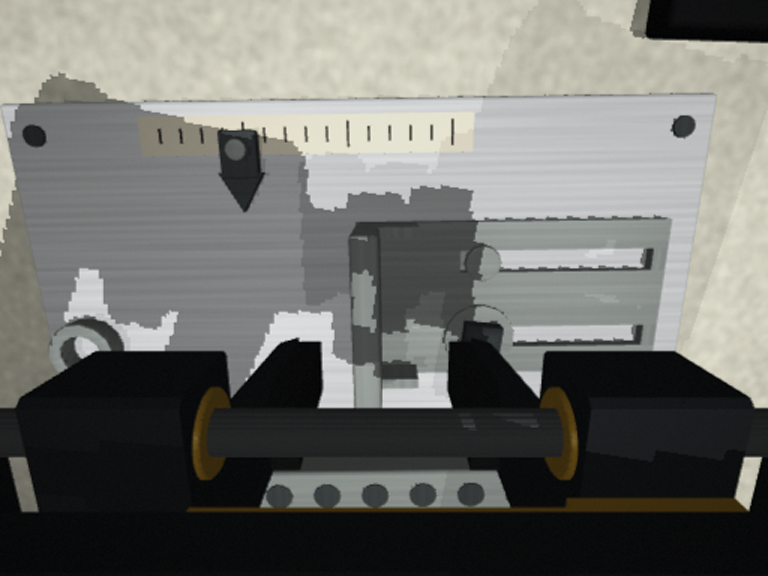

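View pics/s4.png

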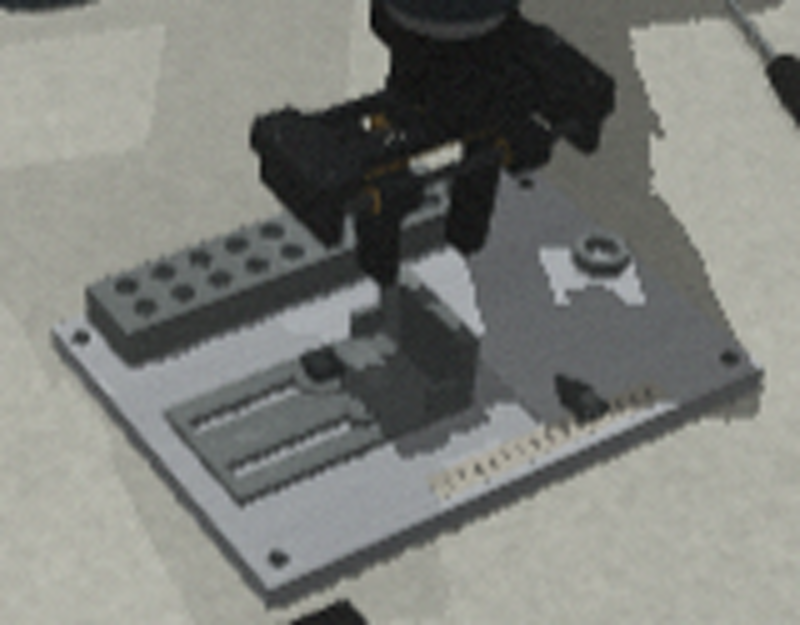

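The flange sits between the open fingers, slightly to the +y (left) side of centre, with its top at about (365,232). The tab tip is at (245,211). I'll compute the offsets.

Run:
```python
from h import *
c=cam("wrist");save(c,"w4b",(130,120,290,280),5)
t=np.load("car.npy");M=R.from_euler('z',t[2]).as_matrix()[:2,:2];t=t[:2]
L=lambda px,z:(M.T@(plane(c,np.array(px)/1.5,z)[:2]-t)).round(4)
print("tip",L((245,211),.024),"top",L((349,237),.07),L((380,237),.07),L((355,405),.07),L((382,405),.07))
print("far top",L((353,223),.07),L((381,223),.07), "screw",L((483,332),.039))
o=get_obs();print("tcp",M.T@(o["ee_pos"][:2]-t))
```

```text
tip [0.0705 0.0908] top [0.0636 0.0365] [0.0636 0.0243] [-0.0097  0.0359] [-0.0098  0.0241]
far top [0.0691 0.0348] [0.069  0.0239] screw [ 0.0124 -0.0253]
tcp [0.02194343 0.02312581]
```

View pics/w4b.png

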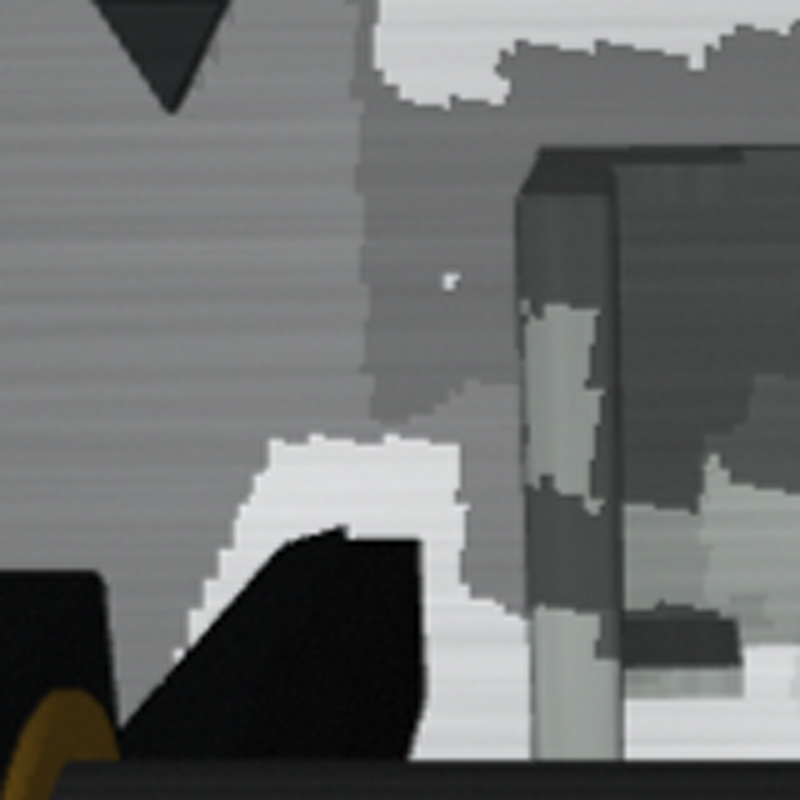

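>>> step_arm([
  {"slide":[-0.001,0.006,-0.02],"twist":[0,0,0],"hand":50},
  {"slide":[-0.001,0.006,-0.045],"twist":[0,0,0],"hand":50},
  {"slide":[-0.001,0.006,-0.061],"twist":[0,0,0],"hand":50},
  {"slide":[-0.001,0.006,-0.061],"twist":[0,0,0],"hand":50},
  {"slide":[-0.001,0.006,-0.061],"twist":[0,0,0],"hand":10},
  {"slide":[-0.001,0.006,-0.061],"twist":[0,0,0],"hand":5},
  {"slide":[-0.001,0.006,-0.061],"twist":[0,0,0],"hand":5},
  {"slide":[-0.001,0.006,-0.061],"twist":[0,0,0],"hand":5},
], force=15)

```text
time: 5.0
ee_pos: [0.5722, 0.0542, 0.0423]
tool_rot: [0.001, 0.997, 0.074, 0.002]
ft_force: [0.7, 3.9, 1.9]
gripper_width: 0.0141
```

>>> step_arm([
  {"slide":[0,0,0],"twist":[0,0,0],"hand":5},
  {"slide":[-0.0015,0.01,0],"twist":[0,0,0],"hand":5},
  {"slide":[-0.003,0.02,0],"twist":[0,0,0],"hand":5},
  {"slide":[-0.0046,0.03,0],"twist":[0,0,0],"hand":5},
  {"slide":[-0.0062,0.04,0],"twist":[0,0,0],"hand":5},
  {"slide":[-0.0077,0.0495,0],"twist":[0,0,0],"hand":5},
  {"slide":[-0.0077,0.0495,0],"twist":[0,0,0],"hand":5},
  {"slide":[-0.0077,0.0495,0],"twist":[0,0,0],"hand":5},
])

```text
time: 5.8
ee_pos: [0.5639, 0.1052, 0.0423]
tool_rot: [-0.0, 0.997, 0.075, 0.001]
ft_force: [-4.6, 2.0, 2.1]
gripper_width: 0.0118
```

Run:
```python
from h import *
c=cam("wrist");save(c,"w5",s=1.5);save(c,"w5b",(170,110,310,230),5.5)
o=get_obs();print(o["time"],o["ee_pos"],o["tool_rot"],o["gripper_width"],o["ft_force"])
```

```text
5.85 [0.56397929 0.10476683 0.04225181] [-8.93635330e-05  9.97220414e-01  7.44931105e-02  1.48818518e-03] 0.01194765785469345 [-3.13172169  2.60237211  2.05689568]
```

View pics/w5.png

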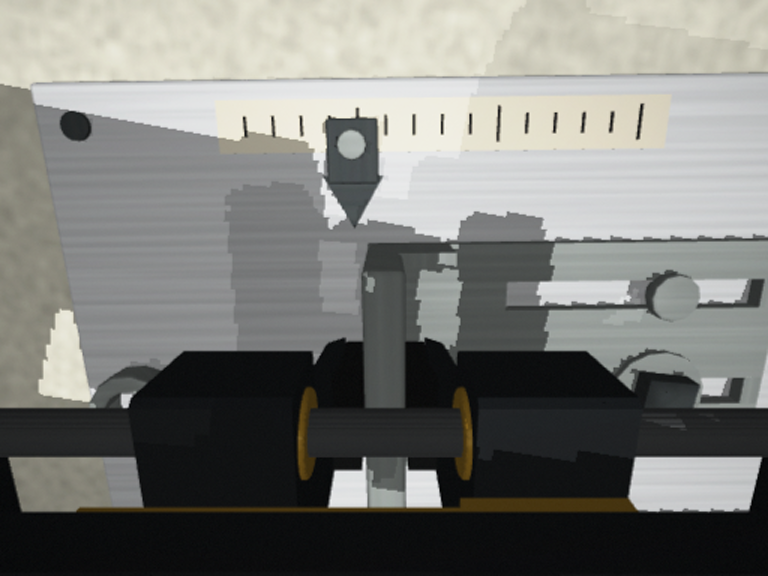

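View pics/w5b.png

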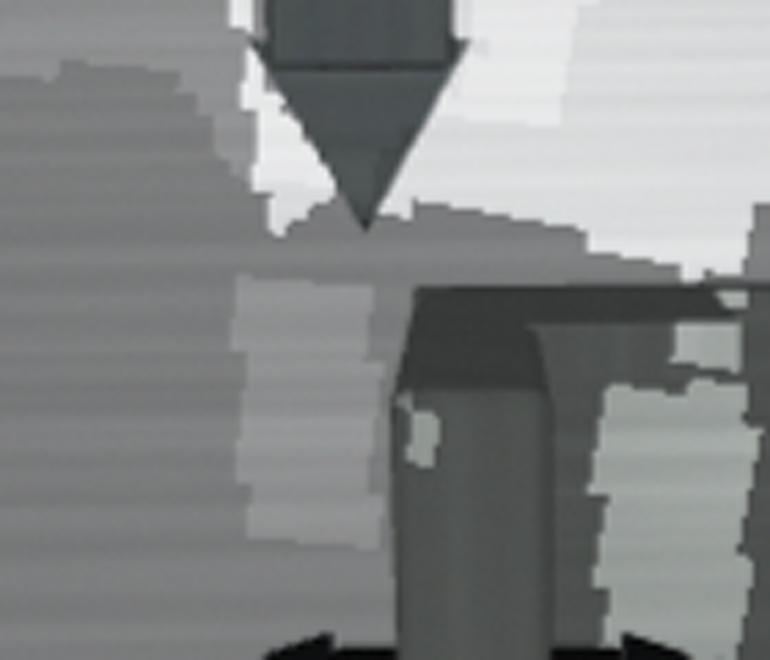

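The flange is close to the tip now. In the crop the tip is at (366,230), the flange end's lower outer corner at (416,287) and the upper one at (393,390).

```bash
cat >> h.py <<'E'
_t=np.load("car.npy");_M=R.from_euler('z',_t[2]).as_matrix()[:2,:2]
def loc(c,px,z): return _M.T@(plane(c,px,z)[:2]-_t[:2])
E
python3 - <<'E'
from h import *
c=cam("wrist")
f=lambda u,v:(170+u/5.5,110+v/5.5)
t=loc(c,f(366,230),.024); print(t,loc(c,f(366,232),.018))
for p,z in [((416,287),.018),((416,287),.024),((393,390),.07),((395,500),.07),((397,625),.07)]: print(p,z,(loc(c,f(*p),z)-t).round(4))
E
```

```text
[0.06923964 0.09066475] [0.06834795 0.09107632]
(416, 287) 0.018 [-0.0066 -0.0046]
(416, 287) 0.024 [-0.0057 -0.0048]
(393, 390) 0.07 [-0.0063 -0.0048]
(395, 500) 0.07 [-0.0147 -0.0048]
(397, 625) 0.07 [-0.0245 -0.0048]
```

All three measurements give a gap of 4.7 mm, and x agrees with the given 6 mm.

>>> step_arm([
  {"slide":[-0.0004,0.0024,0],"twist":[0,0,0],"hand":5},
  {"slide":[-0.0007,0.0048,0],"twist":[0,0,0],"hand":5},
  {"slide":[-0.0007,0.0048,0],"twist":[0,0,0],"hand":5},
  {"slide":[-0.0007,0.0048,0],"twist":[0,0,0],"hand":5},
  {"slide":[-0.0007,0.0048,0],"twist":[0,0,0],"hand":5},
  {"slide":[-0.0007,0.0048,0],"twist":[0,0,0],"hand":5},
  {"slide":[-0.0007,0.0048,0],"twist":[0,0,0],"hand":5},
  {"slide":[-0.0007,0.0048,0],"twist":[0,0,0],"hand":5},
])

```text
time: 6.7
ee_pos: [0.5633, 0.1089, 0.0423]
tool_rot: [0.0, 0.997, 0.074, 0.001]
ft_force: [-4.0, -3.6, 2.9]
gripper_width: 0.0119
```

Run:
```python
from h import *
c=cam("wrist");save(c,"w6b",(170,110,310,230),5.5)
o=get_obs();print(o["time"],o["ee_pos"],o["gripper_width"],o["ft_force"])
```

```text
6.75 [0.5632996  0.10895081 0.04225536] 0.011957786425416863 [-3.17466665 -4.04383418  2.50796909]
```

View pics/w6b.png

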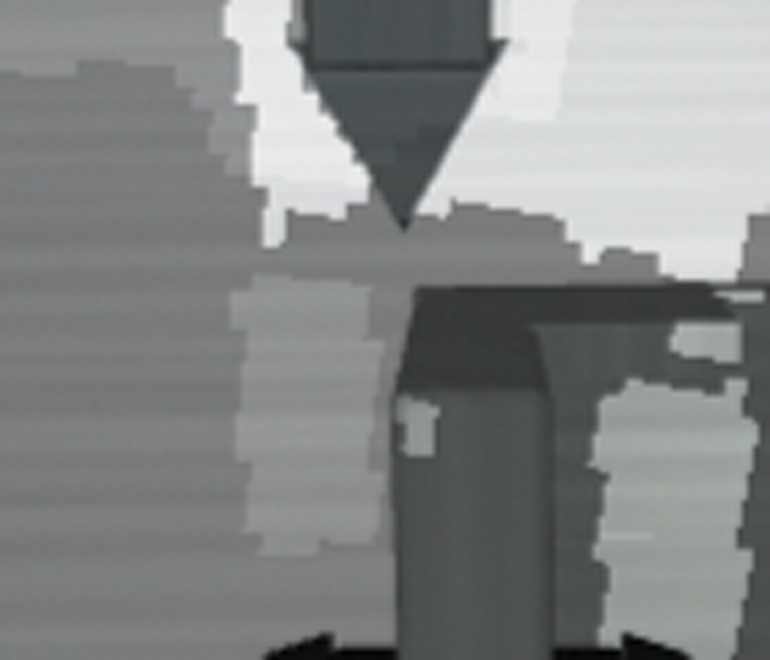

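The tip is now at (404,230), so about 0.6 mm remains. I'll nudge slightly and let go, then rise.

>>> step_arm([
  {"slide":[-0.0001,0.0009,0],"twist":[0,0,0],"hand":5},
  {"slide":[-0.0001,0.0009,0],"twist":[0,0,0],"hand":5},
  {"slide":[-0.0001,0.0009,0],"twist":[0,0,0],"hand":40},
  {"slide":[-0.0001,0.0009,0],"twist":[0,0,0],"hand":40},
  {"slide":[-0.0001,0.0009,0],"twist":[0,0,0],"hand":40},
  {"slide":[-0.0001,0.0009,0.02],"twist":[0,0,0],"hand":40},
  {"slide":[-0.0001,0.0009,0.05],"twist":[0,0,0],"hand":40},
  {"slide":[-0.0001,0.0009,0.08],"twist":[0,0,0],"hand":40},
])

```text
time: 7.55
ee_pos: [0.5629, 0.1101, 0.1227]
tool_rot: [-0.0, 0.997, 0.074, 0.001]
ft_force: [0.1, 0.9, 0.5]
gripper_width: 0.0354
```

Run:
```python
from h import *
c=cam("wrist");save(c,"w7",s=1.5);save(c,"w7b",(170,110,330,230),5)
o=get_obs();print(o["time"],o["ee_pos"],o["gripper_width"],o["ft_force"])
```

```text
7.6 [0.56645185 0.11021201 0.1285832 ] 0.03529878851641561 [ 3.53987338 -0.21627174  3.86302475]
```

View pics/w7.png

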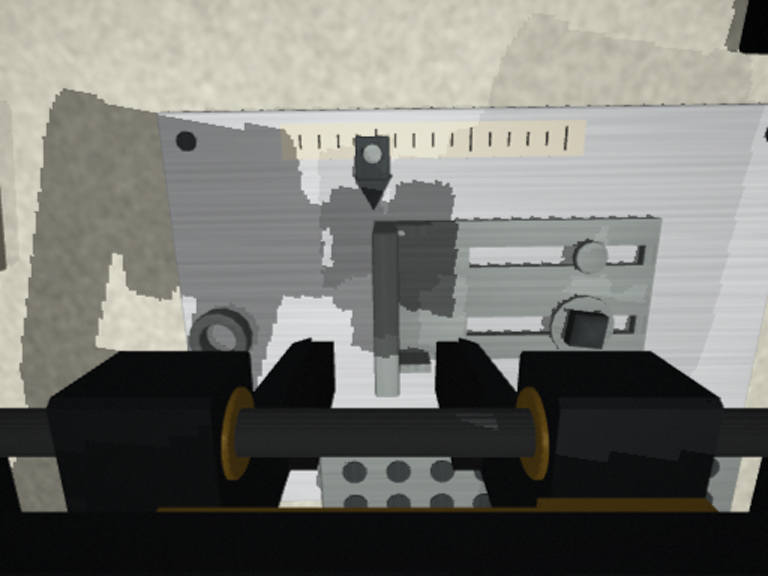

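View pics/w7b.png

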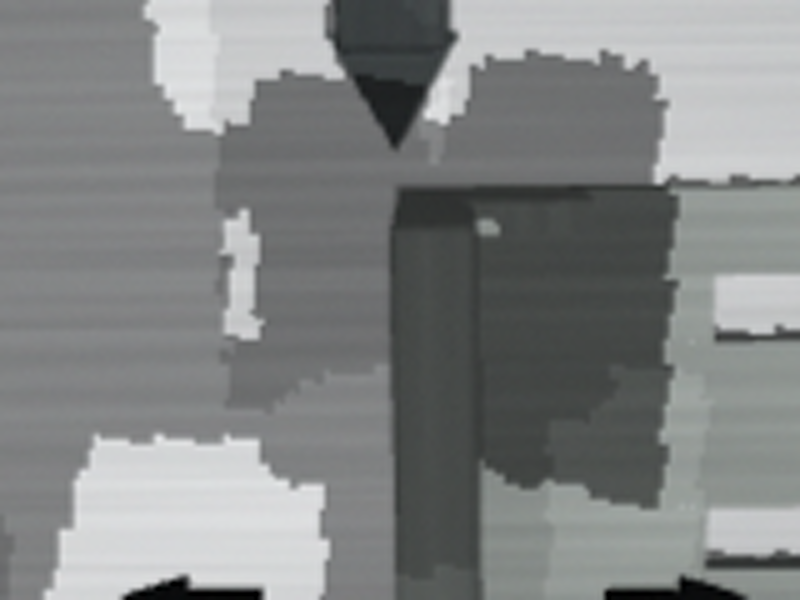

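Run:
```python
from h import *
c=cam("wrist");save(c,"w8",(330,180,430,250),7.5);o=get_obs();print(o["time"],o["ee_pos"])
save(c,"w8b",(170,110,330,230),5)
```

```text
7.65 [0.56664753 0.11014341 0.12700283]
```

View pics/w8.png

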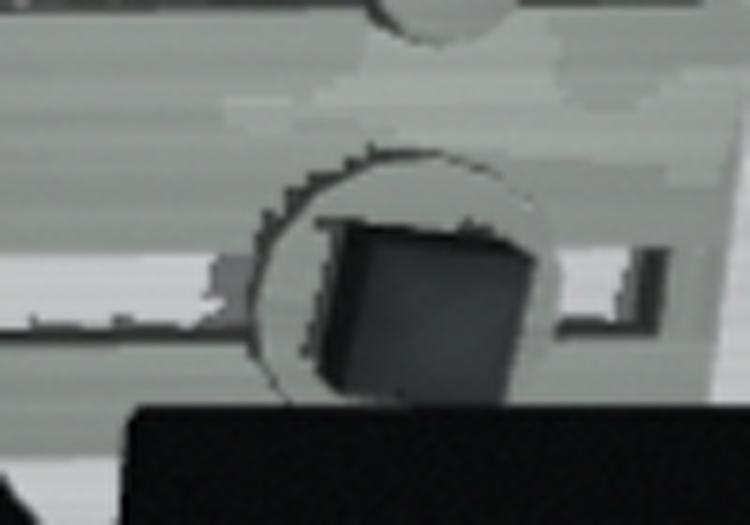

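View pics/w8b.png

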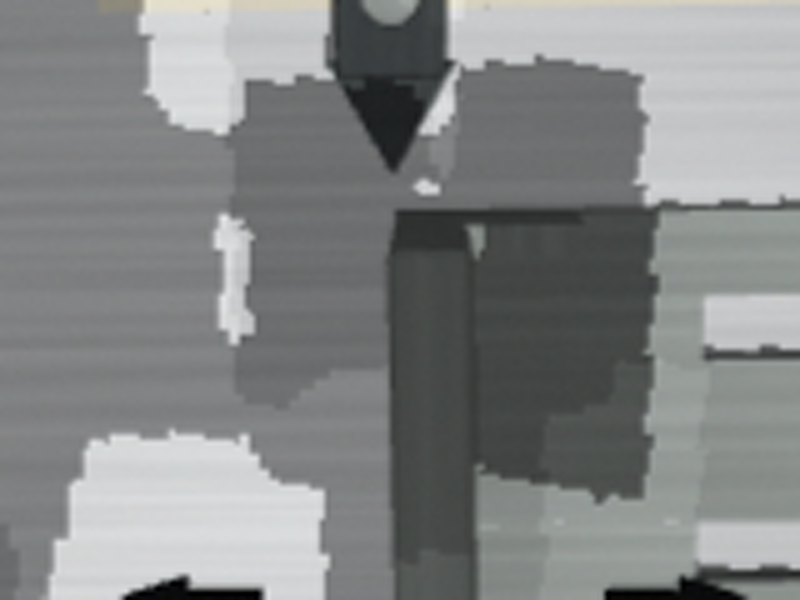

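Run:
```python
from h import *
c=cam("wrist")
f=lambda u,v:(170+u/5,110+v/5)
t=loc(c,f(394,172),.024)
for p,z in [((396,212),.018),((389,250),.07),((391,400),.07),((395,590),.07)]: print(p,z,(loc(c,f(*p),z)-t).round(4))
```

```text
(396, 212) 0.018 [-0.0072 -0.0001]
(389, 250) 0.07 [-0.0067 -0.0004]
(391, 400) 0.07 [-0.0275 -0.0004]
(395, 590) 0.07 [-0.0555 -0.0006]
```

>>> step_arm([
  {"slide":[-0.01,-0.015,0.03],"twist":[0,0,0],"hand":60},
  {"slide":[-0.025,-0.04,0.05],"twist":[0,0,0],"hand":60},
  {"slide":[-0.045,-0.07,0.07],"twist":[0,0,0],"hand":60},
  {"slide":[-0.06,-0.095,0.075],"twist":[0,0,0],"hand":60},
  {"slide":[-0.077,-0.11,0.075],"twist":[0,0,0],"hand":60},
  {"slide":[-0.077,-0.11,0.075],"twist":[0,0,0],"hand":60},
  {"slide":[-0.077,-0.11,0.075],"twist":[0,0,0],"hand":60},
  {"slide":[-0.077,-0.11,0.075],"twist":[0,0,0],"hand":60},
])

```text
time: 8.5
ee_pos: [0.4885, 0.0007, 0.199]
tool_rot: [-0.0, 0.997, 0.074, 0.004]
ft_force: [0.1, -0.3, 0.8]
gripper_width: 0.0531
```

Run:
```python
from h import *
c=cam("wrist");save(c,"w9",s=1.5);
p=proj(c,[.561,-.0064,.035]);print(p);u,v=int(p[0]),int(p[1])
print(u-40,v-30);save(c,"w9b",(u-40,v-30,u+40,v+30),10)
o=get_obs();print(o["time"],o["ee_pos"],o["tool_rot"])
```

```text
[274.17946907 111.72339602]
234 81
8.55 [0.48855142 0.00075765 0.19913775] [1.96591763e-05 9.97198574e-01 7.46995378e-02 3.87081196e-03]
```

View pics/w9.png

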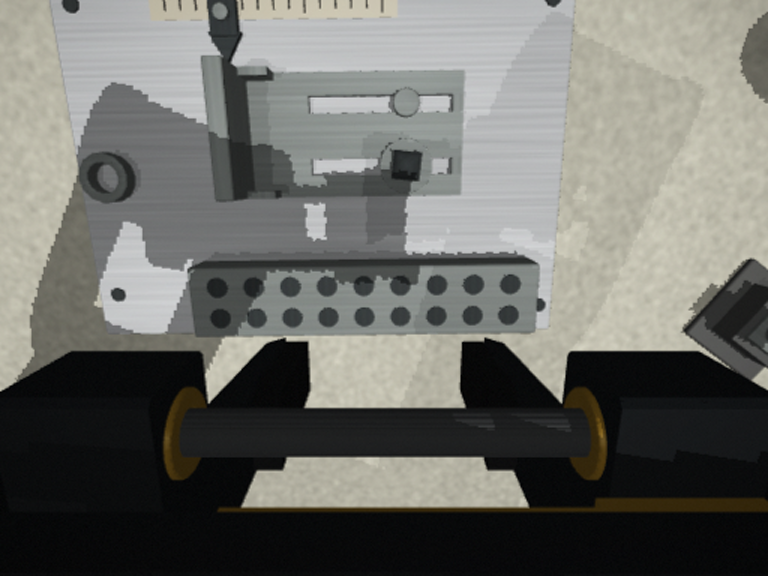

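View pics/w9b.png

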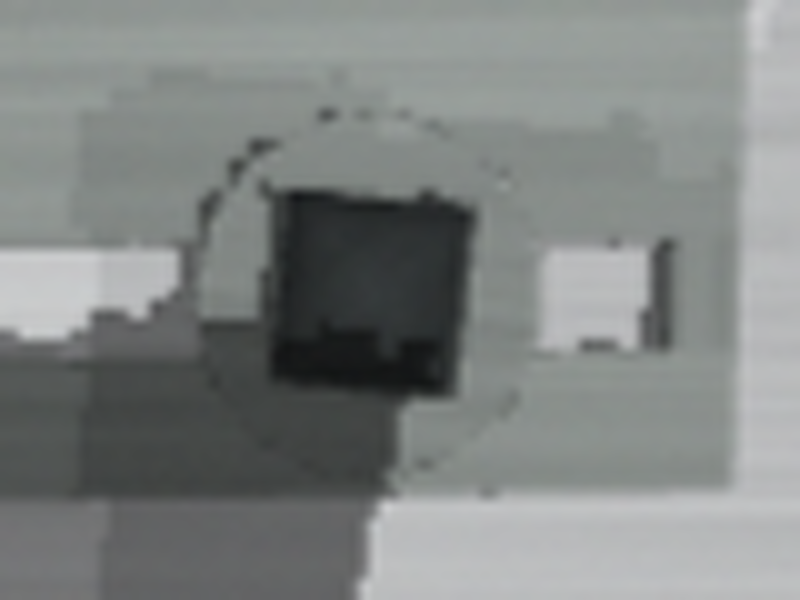

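The stop is level with the tip to within 0.6 mm. The screw head quad in the crop has corners (275,190), (472,208), (455,395), (272,378). Next, fit the centre and angle.

Run:
```python
from h import *
c=cam("wrist")
f=lambda u,v:(234+u/10,81+v/10)
P=np.array([plane(c,f(*p),.035)[:2] for p in [(275,190),(472,208),(455,395),(272,378)]])
print(P.round(4),np.linalg.norm(np.roll(P,-1,0)-P,axis=1).round(4),"centre",P.mean(0))
e=np.roll(P,-1,0)-P;a=np.arctan2(e[:,1],e[:,0]);print("edge yaw mod 90",((a+np.pi/4)%(np.pi/2)-np.pi/4).round(3))
print("washer",plane(c,f(366,293),.027), plane(c,f(197,293),.027),plane(c,f(535,293),.027))
# pin
print("head top proj",[ ((proj(c,[.5605,-.006,z])-[234,81])*10).round() for z in (.027,.035,.039)])
```

```text
[[ 0.5702  0.0078]
 [ 0.5714 -0.0116]
 [ 0.5535 -0.013 ]
 [ 0.5524  0.0054]] [0.0195 0.018  0.0184 0.018 ] centre [ 0.5618807  -0.00285314]
edge yaw mod 90 [0.061 0.074 0.059 0.136]
washer [ 0.56211473 -0.00292552  0.027     ] [0.55956796 0.01409127 0.027     ] [ 0.56466116 -0.01994004  0.027     ]
head top proj [array([393., 314.]), array([398., 313.]), array([400., 312.])]
```

Screw centre is (0.562,-0.003) with yaw about 0.075 (mod 90°). Washer and head agree to 0.3 mm, and the sizes fit. Next I'll go and look closely at the key.

>>> step_arm([
  {"slide":[-0.015,-0.045,0.015],"twist":[0,0,0],"hand":60},
  {"slide":[-0.03,-0.09,0.02],"twist":[0,0,0],"hand":60},
  {"slide":[-0.045,-0.135,0.02],"twist":[0,0,0],"hand":60},
  {"slide":[-0.06,-0.18,0.02],"twist":[0,0,0],"hand":60},
  {"slide":[-0.075,-0.225,0.02],"twist":[0,0,0],"hand":60},
  {"slide":[-0.085,-0.27,0.02],"twist":[0,0,0],"hand":60},
  {"slide":[-0.088,-0.285,0.02],"twist":[0,0,0],"hand":60},
  {"slide":[-0.088,-0.285,0.02],"twist":[0,0,0],"hand":60},
])

```text
time: 9.4
ee_pos: [0.4005, -0.2857, 0.2189]
tool_rot: [-0.0, 0.997, 0.074, 0.004]
ft_force: [0.1, 1.4, -0.5]
gripper_width: 0.0529
```

Run:
```python
from h import *
camera("side")
c=cam("wrist");save(c,"w10",s=1.5)
o=get_obs();print(o["time"],o["ee_pos"],o["tool_rot"])
p=proj(c,[.48,-.289,.104]);u,v=int(p[0]),int(p[1]);print(u-60,v-45);save(c,"w10b",(u-60,v-45,u+60,v+45),6.5)
```

```text
9.5 [ 0.40087124 -0.28314858  0.21867311] [-7.33692033e-04  9.97180269e-01  7.49497647e-02  3.67504912e-03]
216 56
```

View pics/w10.png

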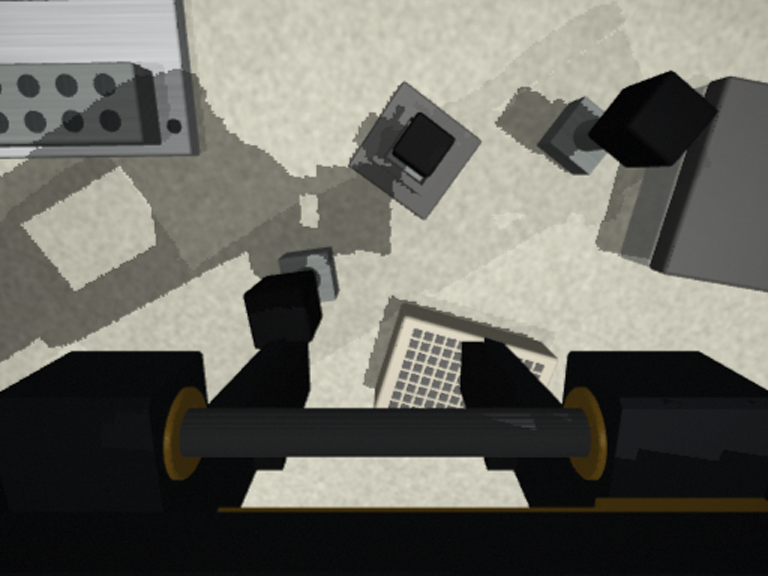

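View pics/w10b.png

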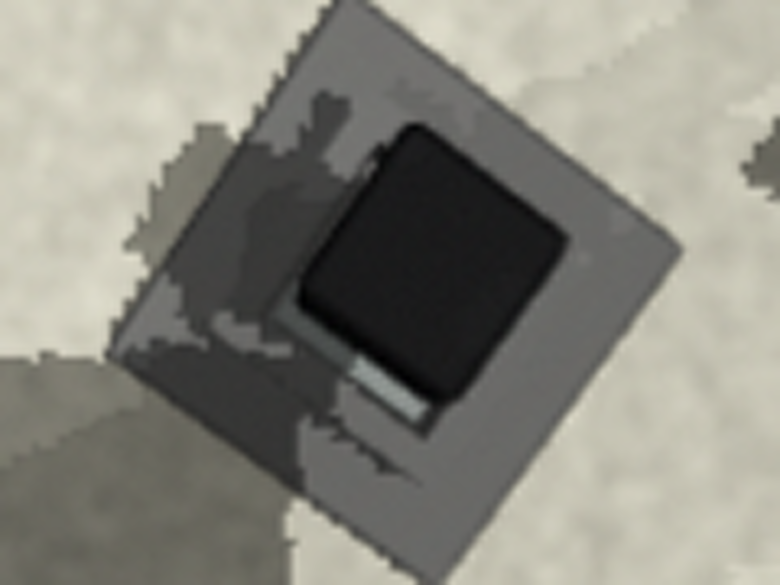

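The grip's top corners in the crop are (412,123), (570,240), (455,403) and (298,295).

Run:
```python
from h import *
c=cam("wrist")
f=lambda u,v:(216+u/6.5,56+v/6.5)
def an(pts,z):
    P=np.array([plane(c,f(*p),z)[:2] for p in pts])
    e=np.roll(P,-1,0)-P;a=np.arctan2(e[:,1],e[:,0])
    print("len",np.linalg.norm(e,axis=1).round(4),"c",P.mean(0).round(4),"yaw",(a%(np.pi/2)).round(3))
an([(412,123),(570,240),(455,403),(298,295)],.104)
an([(412,123),(570,240),(455,403),(298,295)],.100)
an([(347,-10),(683,250),(440,585),(108,355)],.006)
```

```text
len [0.0246 0.0244 0.0243 0.0249] c [ 0.4847 -0.2925] yaw [1.119 1.107 1.139 1.117]
len [0.0249 0.0248 0.0247 0.0253] c [ 0.485  -0.2928] yaw [1.119 1.107 1.139 1.117]
len [0.0723 0.071  0.0719 0.0726] c [ 0.4853 -0.2936] yaw [1.103 1.103 1.125 1.11 ]
```

Key axis is at (0.485,-0.293) with yaw 1.12. Edge lengths of about 25 mm match the specified 26 mm grip, and the holder centre agrees. I'll move above it and rotate.

>>> step_arm([
  {"slide":[0.015,-0.002,-0.01],"twist":[0,0,0.14],"hand":60},
  {"slide":[0.03,-0.004,-0.02],"twist":[0,0,0.28],"hand":60},
  {"slide":[0.045,-0.006,-0.03],"twist":[0,0,0.42],"hand":60},
  {"slide":[0.06,-0.008,-0.04],"twist":[0,0,0.56],"hand":60},
  {"slide":[0.075,-0.01,-0.06],"twist":[0,0,0.7],"hand":60},
  {"slide":[0.084,-0.01,-0.075],"twist":[0,0,0.84],"hand":60},
  {"slide":[0.084,-0.01,-0.08],"twist":[0,0,0.97],"hand":60},
  {"slide":[0.084,-0.01,-0.08],"twist":[0,0,0.97],"hand":60},
])

```text
time: 10.35
ee_pos: [0.4853, -0.29, 0.1375]
tool_rot: [-0.004, 0.846, 0.533, 0.003]
ft_force: [-0.1, -0.1, -0.2]
gripper_width: 0.0526
```

Run:
```python
from h import *
c=cam("wrist");save(c,"w11",s=1.5)
c=cam("wrist")
o=get_obs();q=o["tool_rot"];print(o["time"],o["ee_pos"],q,2*np.arctan2(q[2],q[1]),o["joints"])
print(R.from_quat([q[1],q[2],q[3],q[0]]).as_matrix()[:,2])
```

```text
10.45 [ 0.4855453  -0.29129903  0.13894528] [-0.00239931  0.84736654  0.53099416  0.00306482] 1.119556199091028 [-0.75397443  0.27168111  1.71281822  0.00779623  1.16018717 -0.30585737]
[ 0.00264602  0.00732099 -0.9999697 ]
```

View pics/w11.png

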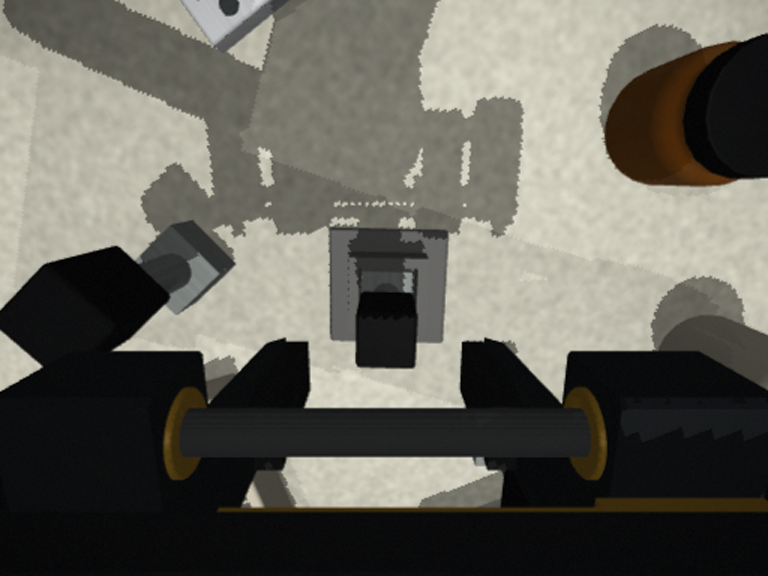

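The key stands centred between the fingers at column 387 (centre 384) and square to them. Descending and gripping.

>>> step_arm([
  {"slide":[-0.0005,-0.0017,-0.025],"twist":[0,0,0],"hand":60},
  {"slide":[-0.0005,-0.0017,-0.05],"twist":[0,0,0],"hand":60},
  {"slide":[-0.0005,-0.0017,-0.071],"twist":[0,0,0],"hand":60},
  {"slide":[-0.0005,-0.0017,-0.071],"twist":[0,0,0],"hand":60},
  {"slide":[-0.0005,-0.0017,-0.071],"twist":[0,0,0],"hand":20},
  {"slide":[-0.0005,-0.0017,-0.071],"twist":[0,0,0],"hand":20},
  {"slide":[-0.0005,-0.0017,-0.071],"twist":[0,0,0],"hand":20},
  {"slide":[-0.0005,-0.0017,-0.071],"twist":[0,0,0],"hand":20},
], force=25)

```text
time: 11.25
ee_pos: [0.4857, -0.2936, 0.0693]
tool_rot: [-0.001, 0.847, 0.531, 0.003]
ft_force: [0.2, 0.6, 5.2]
gripper_width: 0.0259
```

Run:
```python
from h import *
c=cam("scene");save(c,"s12",(100,130,260,250),5)
o=get_obs();q=o["tool_rot"];print(o["time"],o["ee_pos"],2*np.arctan2(q[2],q[1]),o["gripper_width"],o["ft_force"])
```

```text
11.3 [ 0.48572944 -0.29357584  0.06926573] 1.119438105814192 0.02597634980988623 [-0.2150981   0.19998123  5.4909318 ]
```

View pics/s12.png

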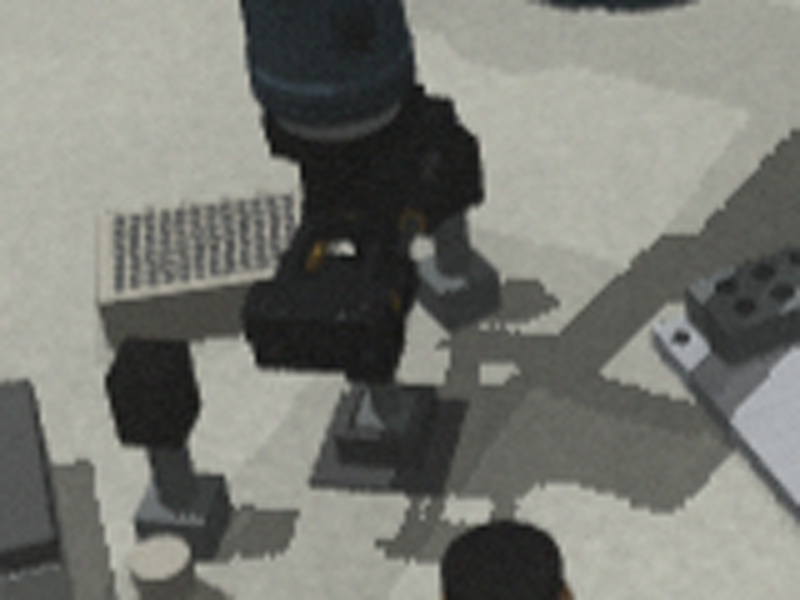

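Gripped at width 26.0 mm, with the TCP 63.3 mm above the key's lower end. Lifting out and carrying it to the screw.

>>> step_arm([
  {"slide":[0,0,0.03],"twist":[0,0,0],"hand":20},
  {"slide":[0,0,0.07],"twist":[0,0,0],"hand":20},
  {"slide":[0,0,0.11],"twist":[0,0,0],"hand":20},
  {"slide":[0.009,0.035,0.12],"twist":[0,0,0.1],"hand":20},
  {"slide":[0.019,0.075,0.12],"twist":[0,0,0.2],"hand":20},
  {"slide":[0.03,0.115,0.12],"twist":[0,0,0.3],"hand":20},
  {"slide":[0.04,0.155,0.12],"twist":[0,0,0.42],"hand":20},
  {"slide":[0.05,0.195,0.12],"twist":[0,0,0.527],"hand":20},
])

```text
time: 12.1
ee_pos: [0.5356, -0.097, 0.1892]
tool_rot: [-0.002, 0.678, 0.735, 0.003]
ft_force: [1.2, -0.1, -1.7]
gripper_width: 0.026
```

Run:
```python
from h import *
o=get_obs();q=o["tool_rot"];print(o["time"],o["ee_pos"],2*np.arctan2(q[2],q[1]),o["gripper_width"],o["ft_force"])
```

```text
12.1 [ 0.53560508 -0.09696093  0.18924575] 1.6505599710789167 0.025978621847350006 [ 1.18702458 -0.08193714 -1.70939991]
```

>>> step_arm([
  {"slide":[0.01,0.035,0],"twist":[0,0,-0.005],"hand":20},
  {"slide":[0.02,0.07,0],"twist":[0,0,-0.005],"hand":20},
  {"slide":[0.0264,0.094,-0.01],"twist":[0,0,-0.005],"hand":20},
  {"slide":[0.0264,0.094,-0.03],"twist":[0,0,-0.005],"hand":20},
  {"slide":[0.0264,0.094,-0.055],"twist":[0,0,-0.005],"hand":20},
  {"slide":[0.0264,0.094,-0.062],"twist":[0,0,-0.005],"hand":20},
  {"slide":[0.0264,0.094,-0.062],"twist":[0,0,-0.005],"hand":20},
  {"slide":[0.0264,0.094,-0.062],"twist":[0,0,-0.005],"hand":20},
])

```text
time: 12.9
ee_pos: [0.5625, -0.0033, 0.1281]
tool_rot: [-0.002, 0.68, 0.733, 0.003]
ft_force: [0.2, 0.3, -1.0]
gripper_width: 0.0258
```

Run:
```python
from h import *
c=cam("wrist");save(c,"w13",s=1.5);s=cam("scene");save(s,"s13",(235,150,355,240),6.5);d=cam("side");save(d,"d13",(180,150,300,260),6)
o=get_obs();q=o["tool_rot"];print(o["time"],o["ee_pos"],2*np.arctan2(q[2],q[1]),q,o["ft_force"])
```

```text
13.05 [ 0.56290817 -0.00336701  0.12864643] 1.6451954308674934 [-0.00121859  0.68031501  0.73291064  0.00346343] [ 0.44626626  0.41639562 -1.90580243]
```

View pics/w13.png

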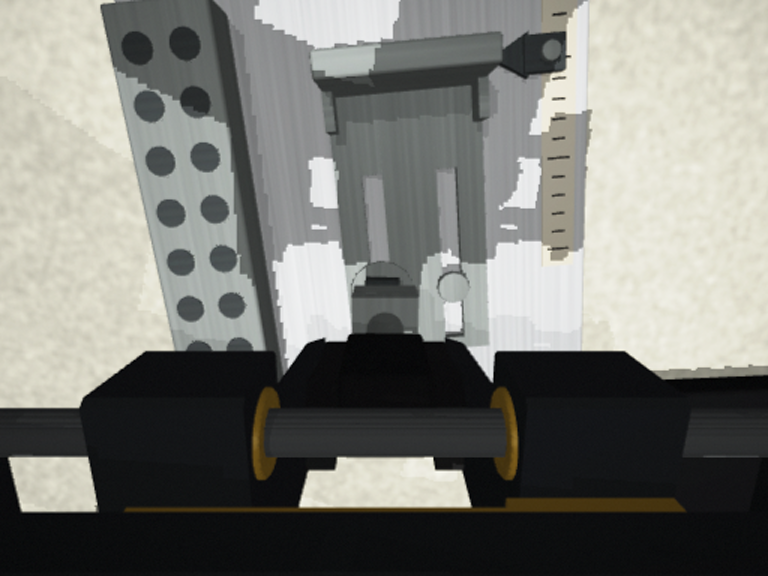

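View pics/s13.png

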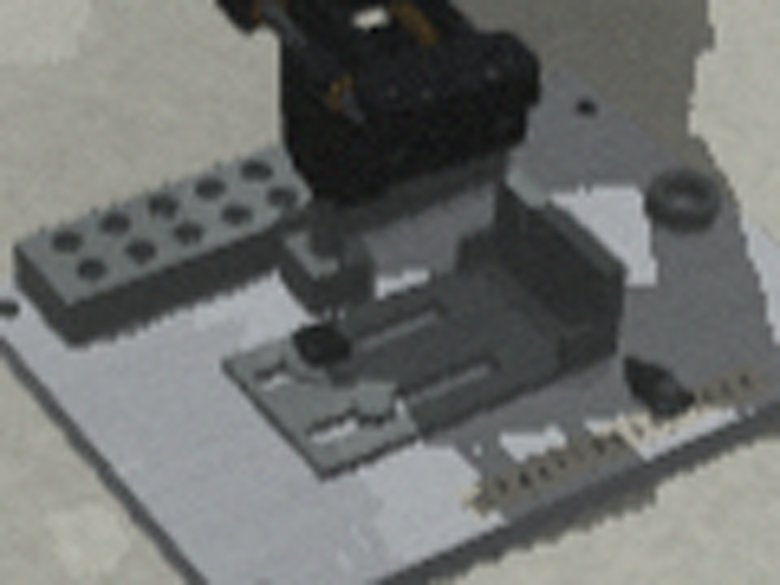

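View pics/d13.png

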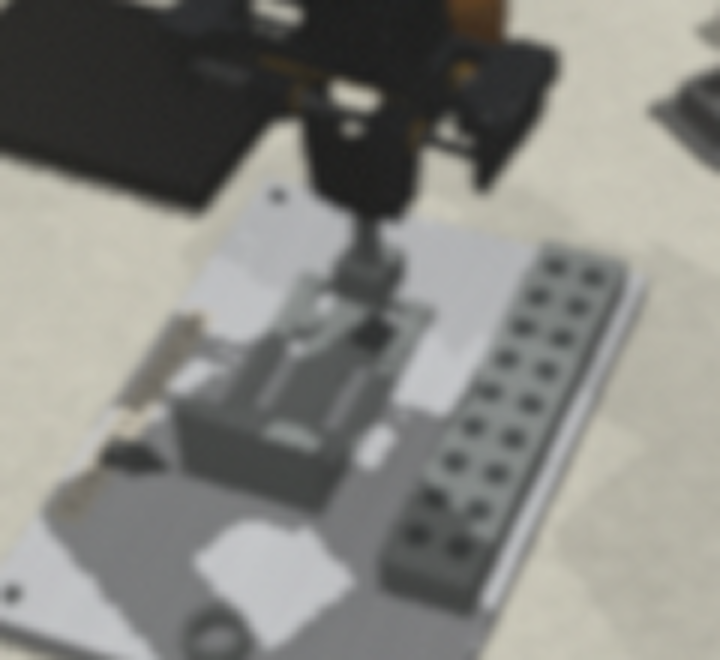

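The key hangs over the screw in every view: in w13 the socket spans columns 352–418 and the washer 352–410. I'll check the alignment numerically with zoomed crops.

Run:
```python
from h import *
c=cam("wrist");s=cam("scene");d=cam("side")
save(c,"w14",(220,165,300,230),9)
save(s,"s14",(270,175,310,215),15);save(d,"d14",(222,180,262,220),15)
for cc,x0,y0,k in [(c,220,165,9),(s,270,175,15),(d,222,180,15)]:
    g=lambda P:((proj(cc,P)-[x0,y0])*k).round(0)
    print("keybot",g([.5629,-.0034,.0653]),"screwtop",g([.562,-.003,.039]),"washer",g([.562,-.003,.027]))
```

```text
keybot [311. 391.] screwtop [302. 301.] washer [302. 268.]
keybot [221. 274.] screwtop [214. 376.] washer [211. 424.]
keybot [288. 267.] screwtop [296. 355.] washer [298. 393.]
```

View pics/w14.png

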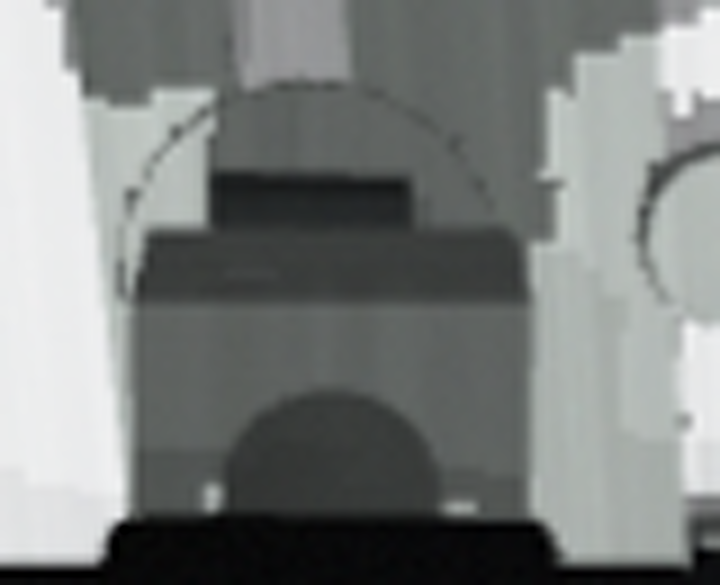

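View pics/s14.png

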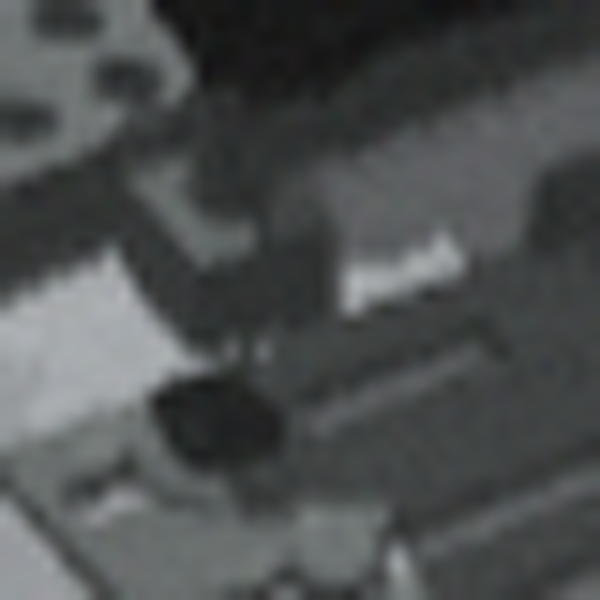

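View pics/d14.png

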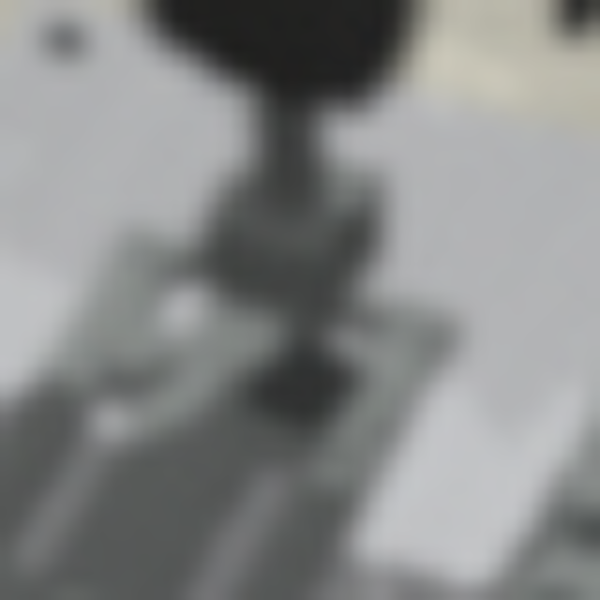

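In the wrist crop the key axis is at column 333 and the screw head at column 312. That puts the key about 1.8 mm too far along tool y (world +x). To check world y, I'll overlay wireframes in the scene and side views.

Run:
```python
from h import *
def ov(cc,name,x0,y0,n,k,kx):
    im=cv2.resize(cc["color"][y0:y0+n,x0:x0+n,::-1],None,fx=k,fy=k,interpolation=cv2.INTER_CUBIC)
    def sq(cx,cy,w,z,yaw,col):
        a=yaw+np.pi/4+np.arange(4)*np.pi/2
        p=[((proj(cc,[cx+w/2**.5*np.cos(t),cy+w/2**.5*np.sin(t),z])-[x0,y0]+.5)*k).astype(int) for t in a]
        cv2.polylines(im,[np.array(p)],True,col,1)
    sq(.562,-.003,.0185,.027,.075,(0,255,0));sq(.562,-.003,.0185,.035,.075,(0,255,0))
    sq(kx[0],kx[1],.029,.0653,.075,(0,0,255));sq(kx[0],kx[1],.029,.0653+.022,.075,(0,0,255))
    return im
s=cam("scene");d=cam("side")
a=ov(s,"",265,170,50,8,(.5638,-.0034));b=ov(d,"",217,170,50,8,(.5638,-.0034))
cv2.imwrite("pics/ov14.png",np.hstack([a,b]))
```

```text
(no output)
```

View pics/ov14.png

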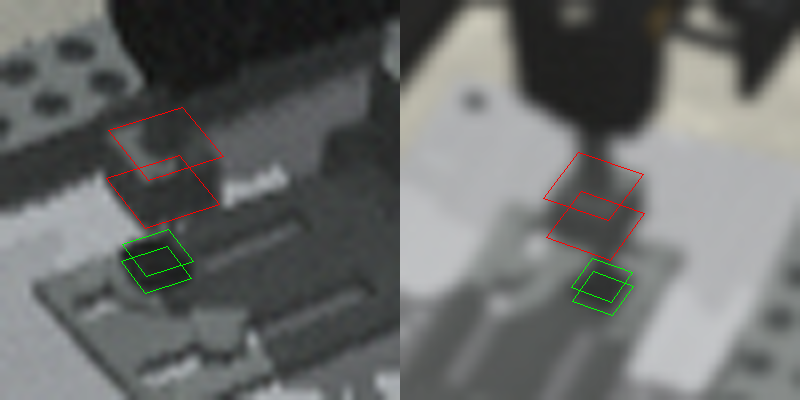

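The overlay fits both views within about 1 mm. I'll shift by (-1.8, +0.5) mm and lower until the pocket starts over the taper.

>>> step_arm([
  {"slide":[-0.0018,0.0005,-0.004],"twist":[0,0,0],"hand":20},
  {"slide":[-0.0018,0.0005,-0.012],"twist":[0,0,0],"hand":20},
  {"slide":[-0.0018,0.0005,-0.02],"twist":[0,0,0],"hand":20},
  {"slide":[-0.0018,0.0005,-0.024],"twist":[0,0,0],"hand":20},
  {"slide":[-0.0018,0.0005,-0.027],"twist":[0,0,0],"hand":20},
  {"slide":[-0.0018,0.0005,-0.029],"twist":[0,0,0],"hand":20},
  {"slide":[-0.0018,0.0005,-0.031],"twist":[0,0,0],"hand":20},
  {"slide":[-0.0018,0.0005,-0.031],"twist":[0,0,0],"hand":20},
])

```text
time: 14.1
ee_pos: [0.5604, -0.0026, 0.0965]
tool_rot: [-0.002, 0.68, 0.733, 0.003]
ft_force: [-0.1, -0.1, -1.7]
gripper_width: 0.0257
```

Run:
```python
from h import *
o=get_obs();q=o["tool_rot"];print(o["time"],o["ee_pos"],2*np.arctan2(q[2],q[1]),o["ft_force"],o["torque"])
c=cam("wrist");save(c,"w15",(220,165,300,230),9)
```

```text
14.1 [ 0.56041098 -0.00257587  0.09654848] 1.6454910209760383 [-0.13558667 -0.08206736 -1.66129408] [-0.01342611 -0.09975622 -0.01511494]
```

View pics/w15.png

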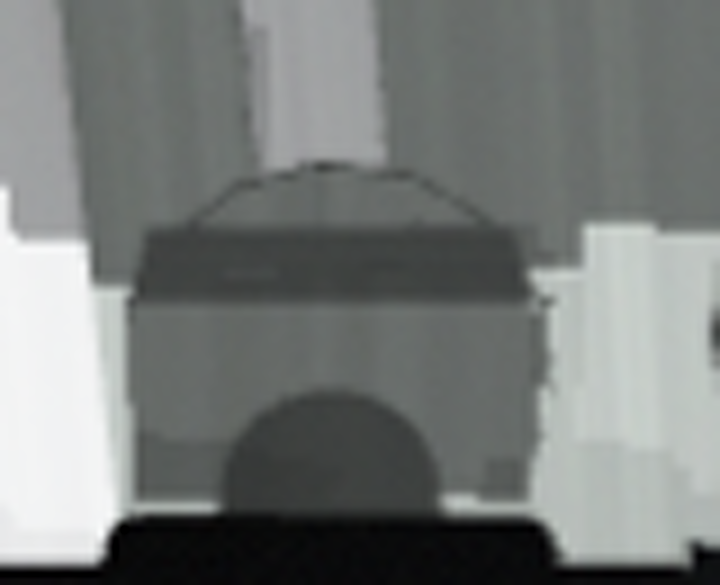

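No contact force, and the pocket is already around the head. Lowering the last 6 mm and letting go.

>>> step_arm([
  {"slide":[0,0,-0.002],"twist":[0,0,0],"hand":20},
  {"slide":[0,0,-0.004],"twist":[0,0,0],"hand":20},
  {"slide":[0,0,-0.0062],"twist":[0,0,0],"hand":20},
  {"slide":[0,0,-0.0062],"twist":[0,0,0],"hand":20},
  {"slide":[0,0,-0.0062],"twist":[0,0,0],"hand":50},
  {"slide":[0,0,-0.0062],"twist":[0,0,0],"hand":50},
  {"slide":[0,0,-0.0062],"twist":[0,0,0],"hand":50},
  {"slide":[0,0,-0.0062],"twist":[0,0,0],"hand":50},
])

```text
time: 14.95
ee_pos: [0.5605, -0.0026, 0.0905]
tool_rot: [-0.002, 0.68, 0.733, 0.003]
ft_force: [0.1, 0.5, -0.1]
gripper_width: 0.0443
```

Run:
```python
from h import *
c=cam("wrist");save(c,"w16",s=1.5);s=cam("scene");save(s,"s16",(255,150,325,220),8);d=cam("side");
o=get_obs();q=o["tool_rot"];print(o["time"],o["ee_pos"],2*np.arctan2(q[2],q[1]),o["gripper_width"],o["ft_force"],o["joints"])
```

```text
15.1 [ 0.5604779  -0.00254487  0.09051187] 1.6455487757275022 0.043989141859259846 [-0.09471742 -0.42884305 -0.44247072] [-0.22039652  0.32698257  1.75533133  0.0082701   1.05948718 -0.29919646]
```

View pics/w16.png

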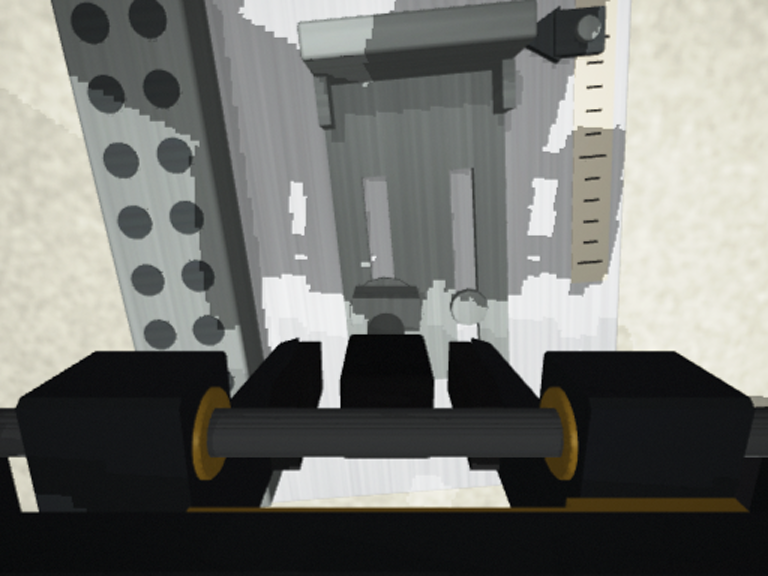

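View pics/s16.png

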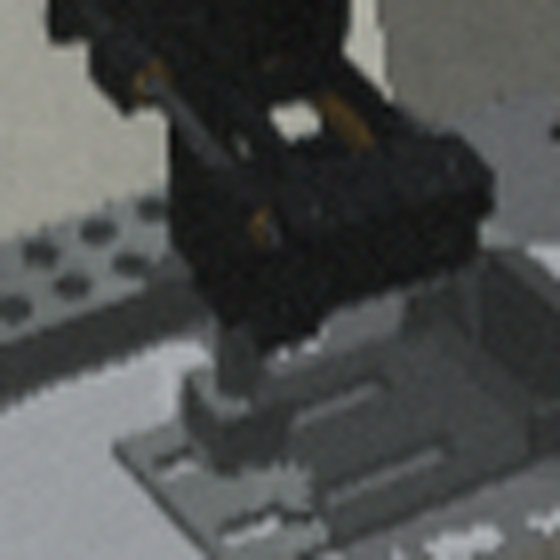

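The key stands seated, with the socket rim on the washer and fingers open on both sides. I'll grip again and start turning clockwise.

>>> step_arm([
  {"slide":[0,0,0],"twist":[0,0,0],"hand":20},
  {"slide":[0,0,0],"twist":[0,0,0],"hand":20},
  {"slide":[0,0,0],"twist":[0,0,0],"hand":20},
  {"slide":[0,0,0],"twist":[0,0,0],"hand":20},
  {"slide":[0,0,0],"twist":[0,0,-0.08],"hand":20},
  {"slide":[0,0,0],"twist":[0,0,-0.18],"hand":20},
  {"slide":[0,0,0],"twist":[0,0,-0.28],"hand":20},
  {"slide":[0,0,0],"twist":[0,0,-0.38],"hand":20},
], force=30)

```text
time: 15.9
ee_pos: [0.5608, -0.0023, 0.0906]
tool_rot: [-0.001, 0.808, 0.59, 0.004]
ft_force: [1.5, 1.7, -0.8]
gripper_width: 0.0257
```

```bash
cat > st.py <<'E'
from h import *
o=get_obs();q=o["tool_rot"];print(o["time"],o["ee_pos"],2*np.arctan2(q[2],q[1]),q,o["gripper_width"],o["ft_force"],o["torque"],o["joints"][5])
E
python3 st.py
```

```text
15.9 [ 0.56084199 -0.00230513  0.09058148] 1.2615955486166588 [-0.00114125  0.80755073  0.58978444  0.00385131] 0.025654524267452412 [ 1.53670529  1.67319425 -0.77146809] [ 0.19614383 -0.36013179  0.10070695] 0.08521057687953988
```

>>> step_arm([
  {"slide":[0,0,0],"twist":[0,0,-0.12],"hand":20},
  {"slide":[0,0,0],"twist":[0,0,-0.24],"hand":20},
  {"slide":[0,0,0],"twist":[0,0,-0.36],"hand":20},
  {"slide":[0,0,0],"twist":[0,0,-0.48],"hand":20},
  {"slide":[0,0,0],"twist":[0,0,-0.6],"hand":20},
  {"slide":[0,0,0],"twist":[0,0,-0.72],"hand":20},
  {"slide":[0,0,0],"twist":[0,0,-0.84],"hand":20},
  {"slide":[0,0,0],"twist":[0,0,-0.96],"hand":20},
])

```text
time: 16.7
ee_pos: [0.5614, -0.0024, 0.0906]
tool_rot: [0.001, 0.989, 0.148, 0.005]
ft_force: [1.8, -0.7, -2.2]
gripper_width: 0.0258
```

```bash
python3 st.py
```

```text
16.7 [ 0.56136712 -0.00238048  0.0905774 ] 0.2968228139146616 [9.51142207e-04 9.88996521e-01 1.47865589e-01 4.55457868e-03] 0.02583067923621125 [ 1.75487929 -0.69228745 -2.18663116] [ 0.00483646 -0.46132204  0.12543492] 1.056642161937576
```

>>> step_arm([
  {"slide":[0,0,0],"twist":[0,0,-0.12],"hand":20},
  {"slide":[0,0,0],"twist":[0,0,-0.24],"hand":20},
  {"slide":[0,0,0],"twist":[0,0,-0.36],"hand":20},
  {"slide":[0,0,0],"twist":[0,0,-0.48],"hand":20},
  {"slide":[0,0,0],"twist":[0,0,-0.58],"hand":20},
  {"slide":[0,0,0],"twist":[0,0,-0.67],"hand":20},
  {"slide":[0,0,0],"twist":[0,0,-0.74],"hand":20},
  {"slide":[0,0,0],"twist":[0,0,-0.78],"hand":20},
])

```text
time: 17.5
ee_pos: [0.5617, -0.0027, 0.0906]
tool_rot: [0.003, 0.971, -0.24, 0.004]
ft_force: [0.7, -1.3, -1.8]
gripper_width: 0.0256
```

```bash
python3 st.py
```

```text
17.5 [ 0.56172233 -0.00269644  0.09060137] -0.48536376366489326 [ 0.00285153  0.97068392 -0.24030355  0.00433637] 0.025643491136668896 [ 0.71339219 -1.32186415 -1.76154119] [-0.26411025 -0.23536694  0.1375451 ] 1.846849777448555
```

Turned 2.13 so far, and the torque is still only friction (0.14 N m). Continuing slowly to the stop.

>>> step_arm([
  {"slide":[0,0,0],"twist":[0,0,-0.02],"hand":20},
  {"slide":[0,0,0],"twist":[0,0,-0.04],"hand":20},
  {"slide":[0,0,0],"twist":[0,0,-0.06],"hand":20},
  {"slide":[0,0,0],"twist":[0,0,-0.08],"hand":20},
  {"slide":[0,0,0],"twist":[0,0,-0.1],"hand":20},
  {"slide":[0,0,0],"twist":[0,0,-0.12],"hand":20},
  {"slide":[0,0,0],"twist":[0,0,-0.12],"hand":20},
  {"slide":[0,0,0],"twist":[0,0,-0.12],"hand":20},
])

```text
time: 18.3
ee_pos: [0.5618, -0.0028, 0.0906]
tool_rot: [0.003, 0.955, -0.298, 0.004]
ft_force: [1.2, -1.0, -1.8]
gripper_width: 0.0256
```

```bash
python3 st.py
```

```text
18.3 [ 0.56176468 -0.00278561  0.09061582] -0.6052172714847781 [ 0.00315547  0.9545491  -0.29800719  0.00421694] 0.02560540223233421 [ 1.22026844 -1.04760386 -1.75658502] [-0.19703123 -0.17855654  0.06454456] 1.9677876019607672
```

>>> step_arm([
  {"slide":[0,0,0],"twist":[0,0,-0.03],"hand":20},
  {"slide":[0,0,0],"twist":[0,0,-0.05],"hand":20},
  {"slide":[0,0,0],"twist":[0,0,-0.07],"hand":20},
  {"slide":[0,0,0],"twist":[0,0,-0.09],"hand":20},
  {"slide":[0,0,0],"twist":[0,0,-0.11],"hand":20},
  {"slide":[0,0,0],"twist":[0,0,-0.12],"hand":20},
  {"slide":[0,0,0],"twist":[0,0,-0.12],"hand":20},
  {"slide":[0,0,0],"twist":[0,0,-0.12],"hand":20},
])

```text
time: 19.1
ee_pos: [0.5618, -0.0028, 0.0906]
tool_rot: [0.003, 0.935, -0.355, 0.004]
ft_force: [1.1, -0.9, -0.3]
gripper_width: 0.0257
```

```bash
python3 st.py
```

```text
19.1 [ 0.56175047 -0.00279522  0.09061619] -0.7248759682114859 [ 0.00343668  0.93502218 -0.35454995  0.00400602] 0.025717854430668527 [ 1.13758682 -0.86662381 -0.29288421] [-0.166228   -0.18452101  0.79329169] 2.0884951025690515
```

Torque rose to 0.79 N m, so the screw is against its stop. I'll relax slightly, open and withdraw straight up.

>>> step_arm([
  {"slide":[0,0,0],"twist":[0,0,0.03],"hand":20},
  {"slide":[0,0,0],"twist":[0,0,0.05],"hand":20},
  {"slide":[0,0,0],"twist":[0,0,0.05],"hand":55},
  {"slide":[0,0,0],"twist":[0,0,0.05],"hand":55},
  {"slide":[0,0,0],"twist":[0,0,0.05],"hand":55},
  {"slide":[0,0,0],"twist":[0,0,0.05],"hand":55},
  {"slide":[0,0,0.01],"twist":[0,0,0.05],"hand":55},
  {"slide":[0,0,0.02],"twist":[0,0,0.05],"hand":55},
])

```text
time: 19.9
ee_pos: [0.5616, -0.0027, 0.1112]
tool_rot: [0.003, 0.944, -0.331, 0.004]
ft_force: [0.2, -0.1, 0.5]
gripper_width: 0.0484
```

```bash
python3 - <<'E'
from h import *
c=cam("wrist");save(c,"w17",s=1.5)
E
python3 st.py
```

```text
19.95 [ 0.5630722  -0.00295462  0.1134427 ] -0.6748554408836106 [ 0.00310272  0.94358996 -0.33105415  0.00561322] 0.04860230069571455 [0.99947502 0.68324108 0.95746614] [ 0.09840309 -0.089385    0.06018429] 2.037789635003984
```

View pics/w17.png

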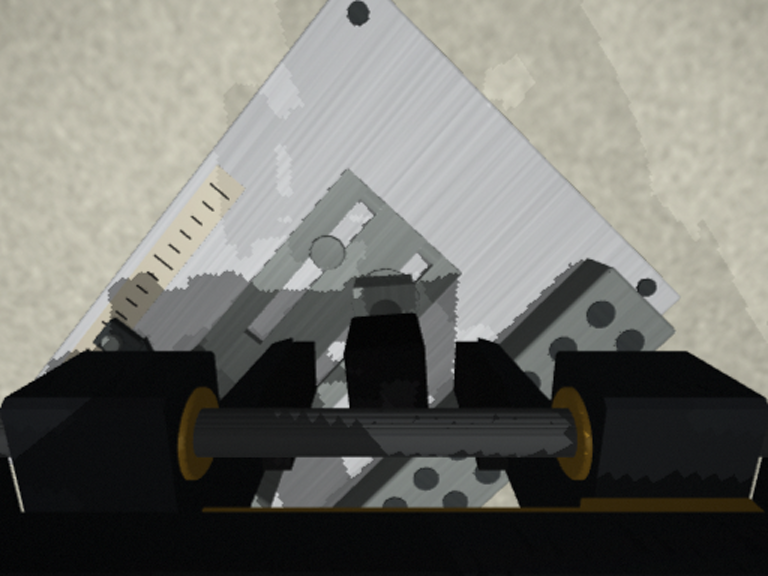

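The fingers are clear on both sides and the key stays on the screw. Going up and back to a checking view.

>>> step_arm([
  {"slide":[0,0,0.04],"twist":[0,0,0],"hand":55},
  {"slide":[0,0,0.08],"twist":[0,0,0],"hand":55},
  {"slide":[-0.02,0,0.12],"twist":[0,0,0.13],"hand":55},
  {"slide":[-0.05,0,0.15],"twist":[0,0,0.26],"hand":55},
  {"slide":[-0.08,0,0.17],"twist":[0,0,0.4],"hand":55},
  {"slide":[-0.09,0,0.17],"twist":[0,0,0.54],"hand":55},
  {"slide":[-0.09,0,0.17],"twist":[0,0,0.68],"hand":55},
  {"slide":[-0.09,0,0.17],"twist":[0,0,0.82],"hand":55},
])

```text
time: 20.75
ee_pos: [0.473, -0.003, 0.2849]
tool_rot: [0.001, 0.997, 0.075, 0.008]
ft_force: [-0.4, -0.7, -0.8]
gripper_width: 0.0485
```

```bash
python3 - <<'E'
from h import *
camera("side");c=cam("wrist");save(c,"w18",s=1.5);save(c,"w18b",(120,10,320,150),4)
s=cam("scene");save(s,"s18",(220,140,380,255),5);save(s,"s18f");d=cam("side");save(d,"d18",(180,150,300,260),6)
E
python3 st.py
```

```text
20.95 [ 0.4731918  -0.00300491  0.28395861] 0.1412976733358301 [7.61260629e-04 9.97481775e-01 7.05884078e-02 6.84141127e-03] 0.04857384552241843 [-0.38101051 -0.19569477  0.41114728] [0.03022533 0.01796559 0.03282515] 1.1690908851875415
```

View pics/w18.png

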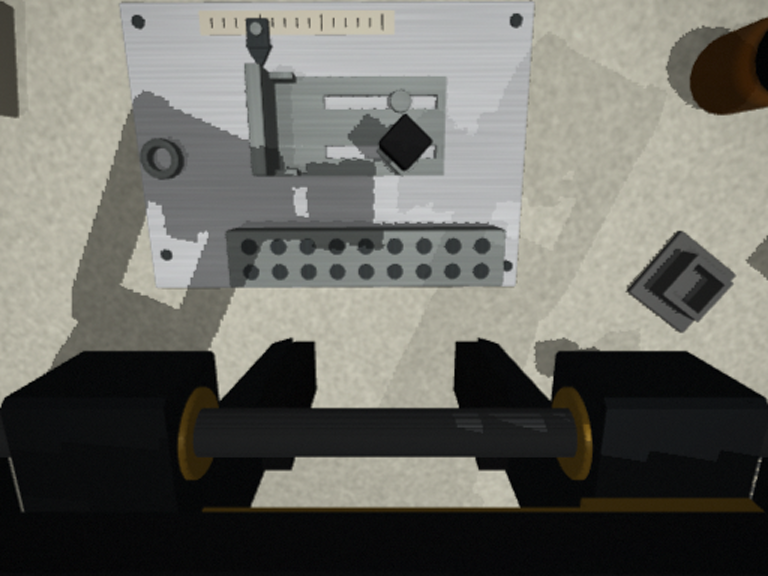

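View pics/w18b.png

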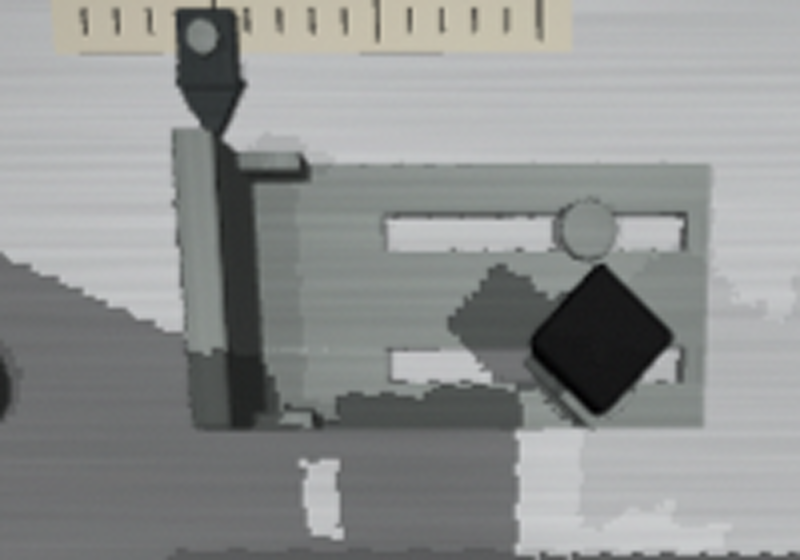

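View pics/s18.png

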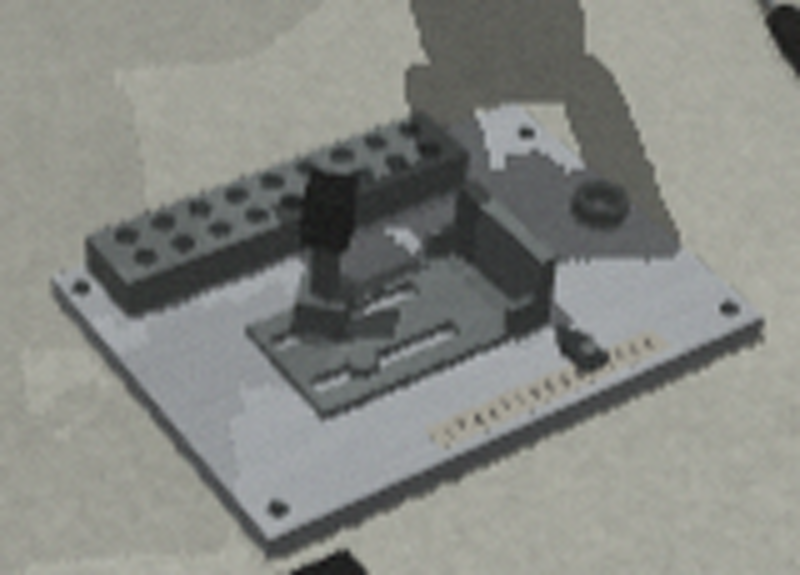

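View pics/d18.png

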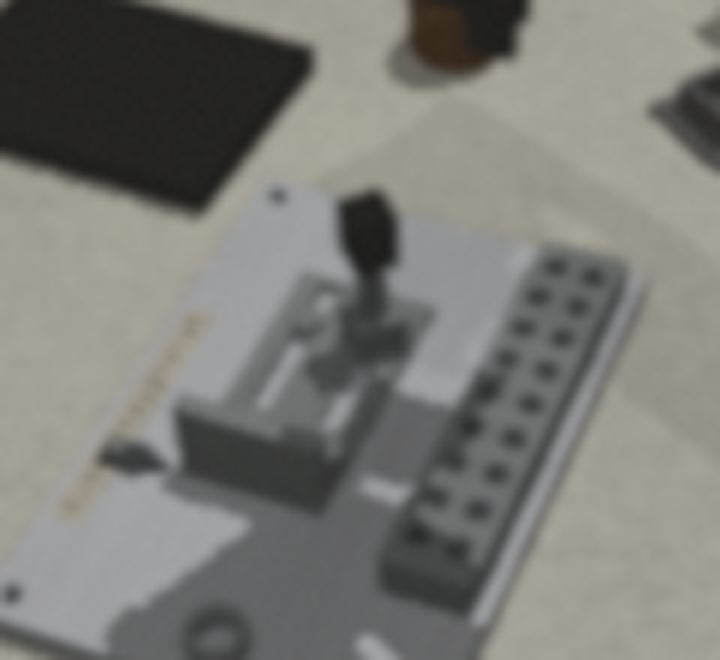

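View pics/s18f.png

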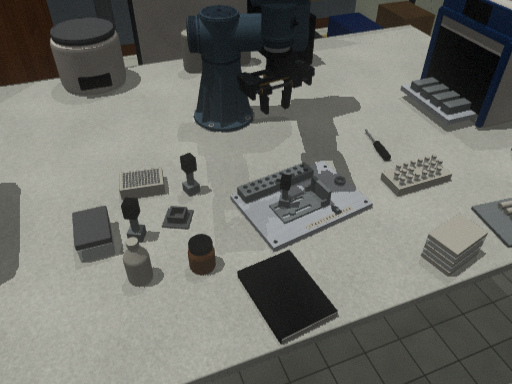

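The key stands upright on the screw, its top at (600,340) in w18b. The flange meets the tip and nothing else has moved. Final numbers next.

Run:
```python
from h import *
c=cam("wrist")
f=lambda u,v:(120+u/4,10+v/4)
P=np.array([plane(c,f(*p),.125)[:2] for p in [(600,263),(673,338),(600,415),(530,342)]])
e=np.roll(P,-1,0)-P;a=np.arctan2(e[:,1],e[:,0])
print("c",P.mean(0),np.linalg.norm(e,axis=1).round(4),"yaw mod90",(a%(np.pi/2)).round(3))
t=loc(c,f(218,140),.024)
for p in [(172,130),(184,300),(195,430)]: print("flange y - tip",(loc(c,f(*p),.07)-t).round(4))
```

```text
c [ 0.56132504 -0.00437682] [0.0246 0.025  0.0241 0.0245] yaw mod90 [0.949 0.941 0.928 0.96 ]
flange y - tip [-0.0076  0.0011]
flange y - tip [-0.0516  0.0016]
flange y - tip [-0.0872  0.0015]
```

The key turned about 2.27 rad, play included, and the torque spike shows the stop was reached. In this oblique view the flange reads +1.1 to +1.6 mm, against -0.4 mm close up, so I'll check it from straight above.

>>> step_arm([
  {"slide":[0,0.04,0],"twist":[0,0,0],"hand":55},
  {"slide":[0.01,0.08,0],"twist":[0,0,0],"hand":55},
  {"slide":[0.01,0.115,0],"twist":[0,0,0],"hand":55},
  {"slide":[0.01,0.115,-0.02],"twist":[0,0,0],"hand":55},
  {"slide":[0.01,0.115,-0.04],"twist":[0,0,0],"hand":55},
  {"slide":[0.01,0.115,-0.04],"twist":[0,0,0],"hand":55},
  {"slide":[0.01,0.115,-0.04],"twist":[0,0,0],"hand":55},
  {"slide":[0.01,0.115,-0.04],"twist":[0,0,0],"hand":55},
])

```text
time: 21.8
ee_pos: [0.4839, 0.1118, 0.245]
tool_rot: [0.001, 0.998, 0.07, 0.008]
ft_force: [0.8, 0.3, 0.3]
gripper_width: 0.0484
```

```bash
python3 - <<'E'
from h import *
camera("side");c=cam("wrist");save(c,"w19",s=1.5)
p=proj(c,np.r_[_t[:2]+_M@[.0684,.0885],.024]);u,v=int(p[0]),int(p[1]);print(u-40,v-20);save(c,"w19b",(u-40,v-20,u+40,v+40),10)
E
python3 st.py
```

```text
21.9 [0.48389463 0.11173962 0.24496838] 0.14075116654058148 [7.87387837e-04 9.97495380e-01 7.03154418e-02 7.62143519e-03] 0.048204000715512604 [0.76424314 0.66794169 0.26201035] [-0.01116458 -0.0222958  -0.02903234] 1.4177741578802643Traceback (most recent call last):
  File "<stdin>", line 3, in <module>
NameError: name '_t' is not defined
```

Run:
```python
from h import *
from h import _t,_M
c=cam("wrist");save(c,"w19c",s=1.5)
p=proj(c,np.r_[_t[:2]+_M@[.0684,.0885],.024]);u,v=int(p[0]),int(p[1]);print(u-40,v-20);save(c,"w19b",(u-40,v-20,u+40,v+40),10)
```

```text
224 45
```

View pics/w19b.png

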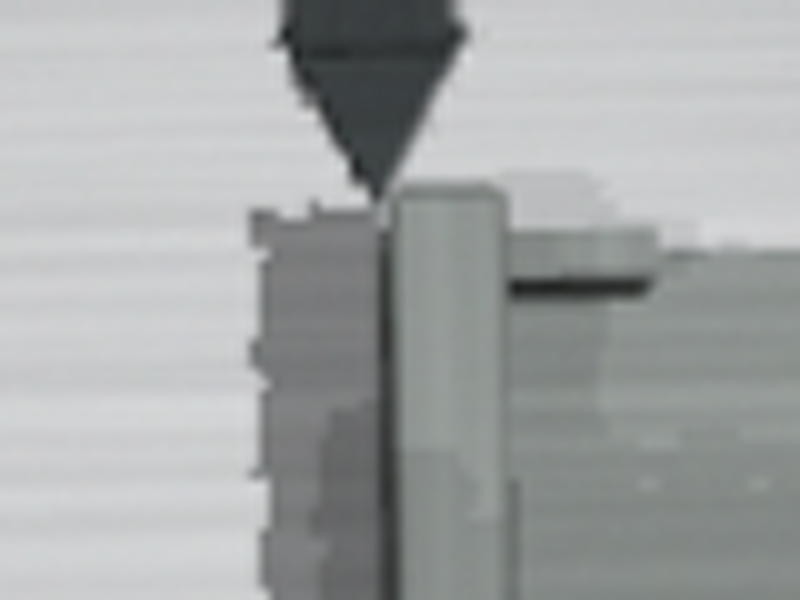

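From above, the outer face's lower edge is at column 378–380 and the tip at column 376. They are level within about 0.5 mm, so I'm handing in.

```bash
python3 -c "
from plant import *
print(hand_in())"
```

```text
the job is handed in; nothing more can be done
None
```

The job is handed in at about 22 s on the clock. hand_in gave no verdict, so what follows rests on my own checks.

- **Stop:** I slid it about 55 mm along its slots to the index and let go. Checked close up and from straight above, its outer face is within about 0.5 mm of the tip. One oblique view at the end disagreed, reading 1.1–1.6 mm past the tip. The view from above came after it, and I trusted that one.
- **Key:** I took the key from the holder, stood it on the screw without contact force and released it. After regripping, I turned it clockwise about 2.37 rad. The torque rose from about 0.13 to 0.79 N m, which I took as the screw reaching its stop.
- **At the end:** The key stands upright on the screw, about 1.6 mm from the screw centre as measured at the top of its grip. It turned about 2.27 rad in all, including the socket's free play. The screw's own angle was never read directly; it follows from this turn and the torque rise.
- **Bystanders:** They look unmoved in the scene picture; I did not measure them. The gripper is open and clear of everything.

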